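# Set up the check scale: lid to the gauge's slope, then the check weights

## Robot

A 6-joint arm with a two-finger parallel gripper is mounted at the origin on the work surface. World frame = base frame: x ahead of the robot, y to its left, z up, the work surface at z = 0. Lengths are in m, angles in rad, forces in N, time in s.
With the tool pointing down it reaches from about 0.35 to 0.725 m from the base axis. Payload 4.3 kg.
Tool frame: the origin (TCP) lies at the very end of the fingers, on their centre line; the grasp point (between the pads) lies 19 mm behind it (r.grasp_offset is the z of the grasp point in the tool frame, in m); z points along the fingers, x is the direction in which the jaws open and shut, and the axes are right-handed (so a half turn about z gives the same grasp; the last joint's range is limited). The gripper opens to 85 mm and grips with 20 to 120 N. Pads are 22 mm wide; open, the fingers measure 114 mm over their backs; the gripper's body (76 mm by 85 mm) begins 54 mm behind the grasp point. The pads swing forward as they close: fully open they stand 13 mm farther back than shut.
Start: joints at [1.237, 0.377, 0.081, 1.274, 0, 1.46], TCP at [0.128, 0.561, 0.231] pointing down, gripper open.
Joint ranges: [-2.72, 2.72], [-0.84, 1.66], [-1.02, 1.22], [-1.77, 2.12], [-1.37, 1.28], [-3.14, 3.14]. Speed limits (rad/s): [2.57, 2.57, 3.14, 3.14, 3.14, 3.14].

## Interface

Orientations are given as a 3x3 rotation matrix whose columns are the frame's x, y, z axes.
In Python, from station import read_state, vision, sign_off, spot_in, r gives the robot as it stands.
- The arm moves only by the tool drive_tool, never from a script. Its argument "increments" is a list of rows, each an object of numbers: "jaw": the closure, from 0 (fully open) to 1 (shut); "x", "y", "z": the shift along the tool's x, y, z in mm; "yaw": the turn about the tool's z in rad. In form: [{"jaw": .., "x": .., "y": .., "z": .., "yaw": ..}, ...]. A call has 1 to 12 rows; each row shifts and turns the commanded pose from where the row before left it, along the tool's axes as they then stand; what a row does not reach is not made up. A row lasts 1/10 s, in which the tool goes at most 50 mm and 8.59 degrees, less where a joint would pass 70% of its speed; a pose out of reach is approached as far as the arm can. A call is refused whole if a number of a shift passes 50 or a number of a turn 0.15, either way. A call with a gripper value outside its range is refused whole. The fingers move at their own pace and stop on an object; the grip force is fixed at half the most. Time passes only in rows, so rows that do not move let the fingers close. It gives the time, the measured TCP pose, the force and the opening at its end, in the units of the state.
- read_state(): the state, without advancing time (a new reading comes with each control period).
- vision.read_camera(name): name is "side" or "top" or "wrist"; returns the picture (480x640x3 uint8, red, green, blue); there is no depth.
- vision.calibration(name): a dict with "camera_matrix" (3x3 intrinsics, pixels), "k1" (the pictures are not rectified: a ray, as slopes to the right and down, at radius r is drawn at 1 + k1 r^2 times it, then the intrinsics apply), "rvec" (rotation vector, rad) and "tvec" (3), from world to camera coordinates, as OpenCV has them. Camera axes: x right, y down, z forward; pixel columns grow to the right and rows downward; lengths in m; the calibration is good to about 2 mm. A picture is of the moment at which its call begins: read the wrist's pose just before it. calibration takes no time and is no camera call; for the wrist camera it gives the pose at the moment of the call.
- sign_off(): hands the job in, once; it reports no verdict.
Trained networks look in the newest picture that a camera, given by its name, has taken for a name from the list of things; names that differ only in an ending like _2 or _b are one class to them, and where a whole thing is asked for, a point or a joint stands for the part that bears it (a point fixed in the world has none). Each returns a list of dicts, best first, with "confidence" (0 to 1); they miss things now and then, are a little off and sometimes report something else, mostly with a low value. They report only what shows in the picture. A call takes as long as a camera call. They do not tell look-alikes from the thing itself.
- spot_in(camera, query): "box" ([left, top, right, bottom] in pixels, round what is visible of it).
The state is a dict: "time_s": time; "joints": joint angles; "qvel": joint speeds; "joint_efforts": joint torques, N m; "ee_pos": TCP position; "orientation": TCP orientation; "ft_force": force on the tool from outside, world axes, zero at the start; "moment": the same for the moment, N m; "grip_width": finger opening in m.
Only numpy, scipy, OpenCV 4.12 (cv2) and the standard library are available. Lean on these libraries where they do the work, as an engineer would, in place of code of your own. Each camera call takes 0.05 s, during which the arm holds its last target.

## Task

Get the customs check scale ready: raise its stiff lid, which has a steel tongue to lift it by, until it slopes the same as the blade of the bevel gauge standing beside it, and let go so that it stays there. Then, under the raised lid, thread the two brass ring weights down the post of the scale, the wide one first and the narrow one on top, each fully home and lowered gently rather than dropped. Leave the gauge and the other things on the table where they are, and leave the lid at the gauge's slope.

Things in the scene. Friction and masses are not known exactly. Their poses are not given: they have to be found in the camera images.
- instrument: Check scale: black open case 220 (x) by 200 (y) mm, fixed; walls 6 mm thick, 62 mm high. Origin: centre of underside; x towards the hinge side (the robot's left), z up. Inner floor at 25 mm; on it a steel pan 64 mm across, 5 mm thick, the post in its middle. The raised lid hangs over the post: the gripper must lean back to the open front side (-x of the case), 30 to 45 degrees from vertical.
- seat (a point): Point on top of the scale's pan, on the axis of the post (30 mm above the table, 10 mm to the front of the case's centre), axes as the case. The upright steel post starts here: 15 mm diameter, 40 mm tall, its top edge chamfered 1.5 mm by 2 mm. With the lid down it is hidden.
- lid (a joint): Angle of the scale's lid in rad: 0 shut (level), growing as its front edge rises, stop at 1.3. The hinge is stiff by friction (about 1 N m) and the lid stays where it is left; lifting at the tongue takes roughly 5 to 7 N.
- lid_hinge (a point): Middle of the lid's hinge line, at (110, 0, 62) mm in the frame of the case. Axes turn with the lid: x along the lid away from its front edge, y along the hinge line; parallel to the case's axes when shut. The lid turns about +y, which raises its front (-x) edge.
- lid_tongue (a point): Middle of the gripping part of the steel tongue that juts forward from the middle of the lid's front edge, at (-242, 0, 10) mm in the frame of lid_hinge, axes parallel to it. Tongue: 14 mm thick (along y), 16 mm high, reaching 38 mm out from the edge. Lid: 220 mm long, 200 mm wide, 15 mm deep with its rim, a display inside.
- blade (a joint): Angle of the bevel gauge's blade in rad, measured as that of the lid: 0 level, growing as the blade's front end rises. Very stiff; not to be moved. The lid slopes as the blade when both angles are equal.
- gauge: The bevel gauge of blue painted steel, fixed to the table on the -y side of the scale (farther from the robot) and parallel to it. Origin at the underside of its foot (150 by 34 by 12 mm, from x = -35 to 115 mm); axes as the case. An upright at x = 90 mm carries the blade's pivot 62 mm above the table.
- blade_pivot (a point): Pivot of the gauge's blade; the blade turns about its y.
- blade_tip (a point): Point near the free front end of the blade, 160 mm from the pivot, on its -x side. Blade: 170 by 6 by 20 mm, straight; x along the blade towards the pivot.
- ring_large: The wide brass ring weight: 50 mm outside, 18 mm through hole, 22 mm tall, about 0.3 kg, lying flat. Origin: centre of its underside.
- ring_small: The narrow brass ring weight: 36 mm outside, 18 mm through hole, 18 mm tall, about 0.12 kg, lying flat. Origin: centre of its underside.
- cap_a: Bystander: closed brass valve cap, 34 mm across, 24 mm tall, stepped, no hole. Origin: centre of its underside.
- cap_b: Bystander: the second, equal valve cap.
- crate_corner: Bystander: wooden crate corner block, 80 by 80 by 64 mm. Origin: centre of its underside.
- pallet_model: Bystander: yellow model of a hand pallet truck with an upright lever, 170 mm long (x -80 to 90), 70 mm wide, 130 mm tall. Origin under its middle.
- stamp: Bystander: wooden hand stamp, 38 mm across, 66 mm tall. Origin: centre of its underside.
- screwdriver: Bystander: screwdriver lying flat, about 200 mm long along its x.
Things that resemble listed ones, but are neither listed nor needed, are in the scene too. What is shaped like the ring_large but black or red is not meant.

How it is judged:
By the outcome, as a careful person would: the job done as asked, in the order asked, and still so for the second after the job is handed in, with the robot touching nothing.
It also fails if it takes over 72 s, if anything falls off the work surface, if the arm or the gripper's body presses on something with over 40 N, if the wrist force passes 120 N, or if a joint passes its speed limit or range.

## Working session

There is one attempt and no reset: what is moved stays moved. The work goes in short steps, Python scripts to look and compute and a tool call to move; the robot and the scene stay as the last step left them, time stands still between calls to the robot, and variables do not carry over. Pictures are saved under pics/ and viewed, and the job is handed in when it is done.

Besides the shell and the picture viewer there is one more tool, called as name(argument=value, ...) on one line, values as JSON. drive_tool: Moves the arm, as the interface text tells. Its arguments: {"type":"object","properties":{"increments":{"type":"array","items":{"type":"object","properties":{"jaw":{"type":"number"},"x":{"type":"number"},"y":{"type":"number"},"z":{"type":"number"},"yaw":{"type":"number"}}}}},"required":["increments"]}

```bash
ls; mkdir -p pics; python3 - <<'E'
from station import *
import cv2
print(read_state())
for n in ["side","top","wrist"]:
    im=vision.read_camera(n); cv2.imwrite(f"pics/{n}0.png",im[:,:,::-1])
    print(n,vision.calibration(n))
E
```

```text
pics
{'time_s': 0.0, 'joints': array([1.23668461e+00, 3.78083792e-01, 7.96129911e-02, 1.27440819e+00,
       4.62250461e-06, 1.46046773e+00]), 'qvel': array([ 3.11856726e-04, -1.23421257e-03,  2.74232524e-05, -5.00283462e-04,
        1.09583854e-03, -1.49937143e-03]), 'joint_efforts': array([ 2.08813486e-03, -4.63605416e+01,  2.69875038e+01,  2.07096065e-02,
        9.05886532e-05,  8.04033363e-06]), 'ee_pos': array([0.12739263, 0.56002631, 0.23034406]), 'orientation': array([[ 2.21919288e-01,  9.75064796e-01, -6.87336293e-04],
       [ 9.75062842e-01, -2.21920229e-01, -1.96598414e-03],
       [-2.06949575e-03, -2.33906279e-04, -9.99997831e-01]]), 'ft_force': array([-0.87534499,  0.17976974, -0.22728278]), 'moment': array([0.00029764, 0.01606412, 0.02348502]), 'grip_width': 0.0854533326236792}
side {'camera_matrix': array([[513.61772795,   0.        , 316.61266215],
       [  0.        , 513.61772795, 243.51582049],
       [  0.        ,   0.        ,   1.        ]]), 'k1': -0.012779516785121618, 'rvec': array([ 2.31231526, -0.88163083,  0.32433074]), 'tvec': array([-0.41017927,  0.32608392,  1.08794595])}
top {'camera_matrix': array([[580.5330756 ,   0.        , 314.80083687],
       [  0.        , 580.5330756 , 244.65494618],
       [  0.        ,   0.        ,   1.        ]]), 'k1': -0.11264620708284306, 'rvec': array([ 2.14608533, -2.16476138,  0.11577756]), 'tvec': array([0.03514038, 0.55820664, 1.53372559])}
wrist {'camera_matrix': array([[422.79048024,   0.        , 315.79360377],
       [  0.        , 422.79048024, 246.00151081],
       [  0.        ,   0.        ,   1.        ]]), 'k1': 0.012233175594236818, 'rvec': array([-2.26224497, -1.80285562, -0.27276595]), 'tvec': array([-0.57430075, -0.03772141,  0.3807984 ])}
```

View pics/side0.png

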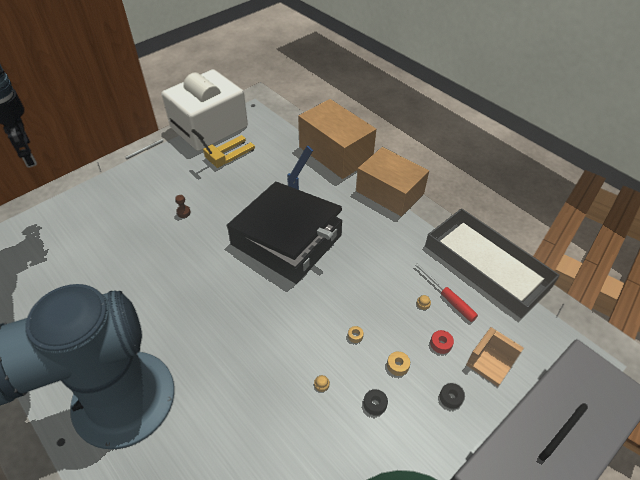

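View pics/top0.png

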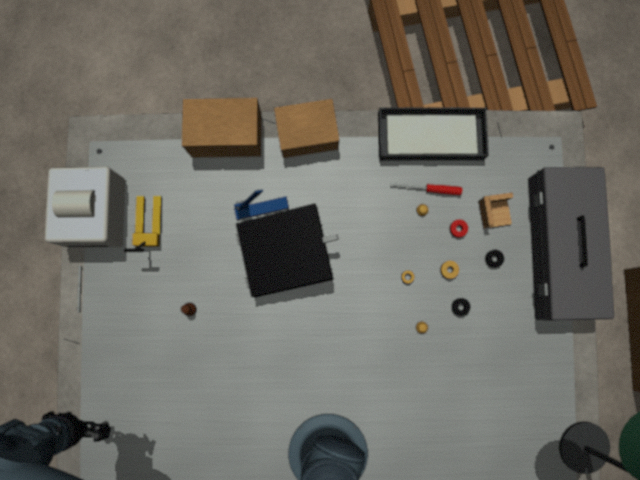

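View pics/wrist0.png

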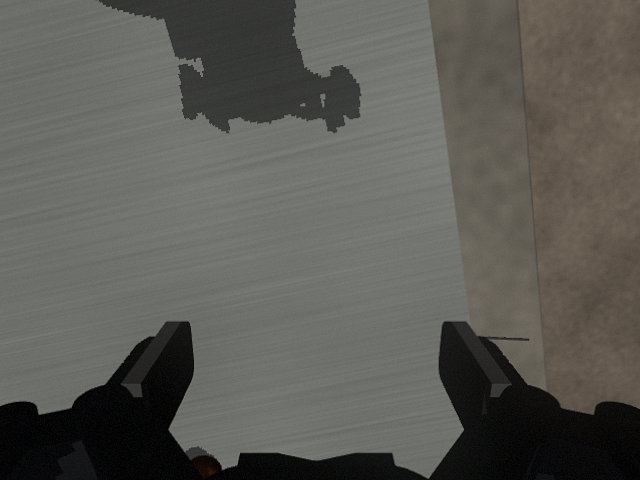

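The side view shows the case around (285,230) with its tongue at (327,233) and the blue gauge blade at (300,167). The brass rings are at (398,363) for the wide one and (355,334) for the narrow one. The top view puts the rings at (450,270) and (407,278), the tongue at (333,238) and the gauge at (262,205). Next I'll zoom in on these.

```bash
python3 - <<'E'
from station import *
import cv2
s=cv2.imread("pics/side0.png");t=cv2.imread("pics/top0.png")
cv2.imwrite("pics/s_crop.png",cv2.resize(s[130:290,210:370],None,fx=3.7,fy=3.7,interpolation=cv2.INTER_CUBIC))
cv2.imwrite("pics/t_crop.png",cv2.resize(t[180:310,220:350],None,fx=4.5,fy=4.5,interpolation=cv2.INTER_CUBIC))
for q in ["ring_large","ring_small","lid_tongue","instrument","blade","gauge","cap_a"]:
    for c in ["top","side"]:
        print(q,c,[(round(d['confidence'],2),[round(float(v),1) for v in d['box']]) for d in spot_in(c,q)][:4])
E
```

```text
ring_large top [(0.72, [450.3, 219.7, 468.1, 237.2]), (0.7, [439.5, 257.2, 457.0, 283.5]), (0.55, [483.8, 251.1, 504.9, 267.7]), (0.48, [448.9, 297.6, 469.5, 320.5])]
ring_large side [(0.96, [438.3, 383.3, 466.2, 410.2]), (0.96, [432.8, 333.5, 453.2, 355.6]), (0.8, [388.6, 351.5, 409.8, 376.4]), (0.65, [362.2, 391.0, 388.5, 417.8])]
ring_small top [(0.52, [402.5, 270.6, 413.7, 281.6]), (0.21, [239.7, 187.3, 263.1, 207.1])]
ring_small side [(0.52, [345.6, 322.9, 363.3, 342.1])]
lid_tongue top [(0.72, [234.1, 201.5, 340.3, 297.7])]
lid_tongue side [(0.84, [227.8, 183.2, 341.8, 256.2])]
instrument top [(0.64, [238.0, 200.7, 337.1, 298.5])]
instrument side [(0.35, [389.3, 351.9, 407.3, 374.9]), (0.18, [191.0, 127.2, 255.0, 171.1])]
blade top [(0.56, [236.8, 186.8, 264.5, 209.3])]
blade side [(0.87, [288.1, 149.0, 313.0, 183.4])]
gauge top [(0.76, [234.2, 186.0, 286.9, 223.7]), (0.44, [238.1, 203.6, 339.1, 300.2])]
gauge side [(0.8, [288.2, 145.9, 310.8, 186.8]), (0.19, [417.4, 265.3, 477.6, 322.5])]
cap_a top [(0.69, [235.0, 202.8, 336.5, 297.1]), (0.53, [416.3, 202.0, 429.9, 219.6]), (0.45, [416.7, 323.5, 427.9, 335.0])]
cap_a side [(0.56, [313.0, 376.2, 326.5, 395.9]), (0.43, [416.4, 293.9, 434.0, 309.4])]
```

View pics/s_crop.png

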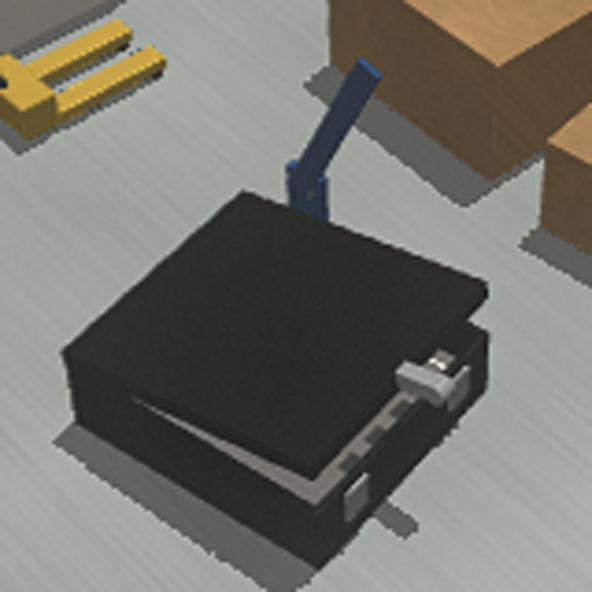

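View pics/t_crop.png

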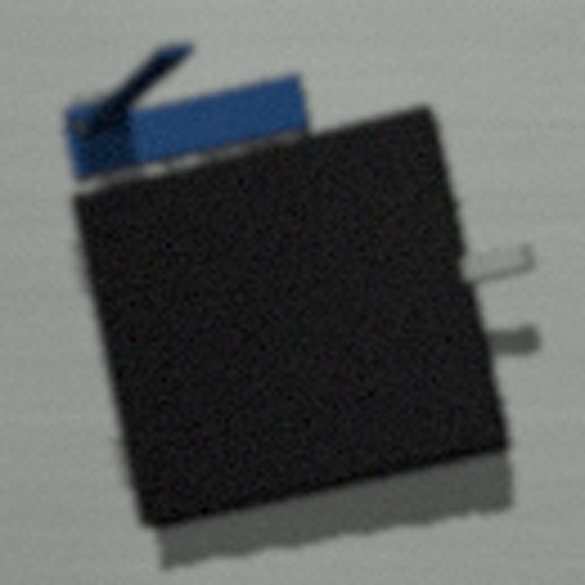

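```bash
cat > h.py <<'E'
import numpy as np, cv2
from station import *
def proj(cal,P):
    P=np.atleast_2d(P).astype(float)
    R,_=cv2.Rodrigues(np.array(cal['rvec'])); d=np.array([cal['k1'],0,0,0,0.])
    return cv2.projectPoints(P,R and None if False else np.array(cal['rvec']),np.array(cal['tvec']),cal['camera_matrix'],d)[0][:,0]
def ray(cal,px):
    u=cv2.undistortPoints(np.array(px,float).reshape(-1,1,2),cal['camera_matrix'],np.array([cal['k1'],0,0,0,0.]))[:,0]
    R,_=cv2.Rodrigues(np.array(cal['rvec'])); o=-R.T@cal['tvec']
    return o,(np.c_[u,np.ones(len(u))]@R)
def atz(cal,px,z):
    o,d=ray(cal,px); return o+d*((z-o[2])/d[:,2])[:,None]
def Rz(a): c,s=np.cos(a),np.sin(a); return np.array([[c,-s,0],[s,c,0],[0,0,1]])
def Ry(a): c,s=np.cos(a),np.sin(a); return np.array([[c,0,s],[0,1,0],[-s,0,c]])
E
sed -i 's/R and None if False else //; /def proj/,/return/{/Rodrigues/s/.*/    d=np.array([cal["k1"],0,0,0,0.])/}' h.py
cat > fit.py <<'E'
from h import *
from scipy.optimize import least_squares
cs,ct=vision.calibration("side"),vision.calibration("top")
S=lambda a:(np.array(a)+.5)/3.7-.5+[210,130]
T=lambda a:(np.array(a)+.5)/4.5-.5+[220,180]
def case(p,L): return np.array([p[0],p[1],0])+np.array(L)@Rz(p[2]).T
def lid(p,L): return case(p,np.array([.11,0,.062])+np.array(L)@Ry(p[3]).T)
h=.1
side=[(lid,(-.22,-h,.015),(488,283)),(lid,(0,-h,.015),(243,192)),(lid,(0,h,.015),(65,352)),
(case,(-.11,h,0),(320,570)),(case,(.11,h,0),(80,420)),(case,(-.11,h,.062),(317,508)),(lid,(-.22,h,0.0),(313,480))]
top=[(lid,(0,-h,.015),(78,195)),(lid,(-.22,-h,.015),(430,107)),(lid,(-.22,h,.015),(505,452)),(lid,(0,h,.015),(143,525))]
def f(p):
    return np.r_[[proj(cs,fn(p,L))[0]-S(px) for fn,L,px in side],[proj(ct,fn(p,L))[0]-T(px) for fn,L,px in top]].ravel()
r_=least_squares(f,[.55,.1,1.57+.2,.15],loss='soft_l1')
print(r_.x); print(f(r_.x).reshape(-1,2).round(1))
np.save("case.npy",r_.x); p=r_.x
print("tongue",lid(p,(-.242,0,.01)),"hinge",lid(p,(0,0,0)),"seat",case(p,(-.01,0,.03)))
def g(q,L): return np.array([q[0],q[1],0])+np.array(L)@Rz(p[2]).T
def bl(q,L): return g(q,np.array([.09,0,.062])+np.array(L)@Ry(q[2]).T)
gt=[(g,(.115,-.017,.012),(65,110)),(g,(-.035,-.017,.012),(298,75)),(g,(-.035,.017,.012),(310,130)),(g,(.115,.017,0.012),(78,180))]
def fg(q):
    e=[proj(ct,fn(q,L))[0]-T(px) for fn,L,px in gt]
    # blade tip, middle of end face; length q[3]
    e+= [proj(cs,bl(q,(-q[3],0,0)))[0]-S((370,68)), proj(ct,bl(q,(-q[3],0,0)))[0]-T((182,47)), [ (q[3]-.165)*1000/2,0]]
    return np.ravel(e)
r2=least_squares(fg,[p[0]+.13,p[1],.9,.165],loss='soft_l1'); print(r2.x,fg(r2.x).reshape(-1,2).round(1)); np.save("gauge.npy",r2.x)
for n,z,sp,tp in [("L",.022,(399.2,363.9),(450,270)),("S",.018,(354.5,332.5),(407.5,277))]:
    print(n,atz(cs,[sp],z),atz(ct,[tp],z))
E
python3 fit.py
```

```text
[0.53891974 0.10789112 1.77738295 0.15669086]
[[ 0.3 -0.5]
 [ 0.6 -1.3]
 [-1.3 -0.9]
 [-0.1  0.5]
 [-0.9  0.5]
 [ 0.   2.2]
 [-0.2  0.4]
 [-1.1 -0.2]
 [ 0.8 -0.6]
 [ 0.8 -1.8]
 [-0.5  0.6]]
tongue [ 0.56506741 -0.01687313  0.1096417 ] hinge [0.51635651 0.21555217 0.062     ] seat [0.54097095 0.09810376 0.03      ]
[0.67368483 0.13870122 1.13741836 0.16434152] [[-0.5  3.4]
 [ 0.6 -0.3]
 [ 0.5 -0.7]
 [-1.  -0.3]
 [ 0.3 -1. ]
 [ 0.4  1. ]
 [-0.3  0. ]]
L [[ 0.48431048 -0.34311834  0.022     ]] [[ 0.48710849 -0.33605375  0.022     ]]
S [[ 0.46808078 -0.22138681  0.018     ]] [[ 0.46963424 -0.22018354  0.018     ]]
```

drive_tool(increments=[{"y":-42,"x":-5},{"y":-42,"x":-5},{"y":-42,"x":-5},{"y":-42,"x":-5},{"y":-42,"x":-5},{"y":-40,"x":-4}])

```text
invalid input
```

drive_tool(increments=[{"yaw":-0.145},{"yaw":-0.145},{"yaw":-0.145},{"yaw":-0.145},{"yaw":-0.145},{"yaw":-0.145},{"yaw":-0.145},{"yaw":-0.145},{"yaw":-0.145},{"yaw":-0.145},{"yaw":-0.145},{"yaw":-0.145}])

```text
invalid input
```

```bash
python3 -c "
from station import *
s=read_state();print(s['time_s'],s['joints'].round(3),s['ee_pos'].round(4));print(s['orientation'].round(3))"
```

```text
0.85 [ 1.237  0.377  0.081  1.274 -0.     1.46 ] [0.1276 0.5607 0.2314]
[[ 0.222  0.975  0.   ]
 [ 0.975 -0.222  0.   ]
 [ 0.     0.    -1.   ]]
```

drive_tool(increments=[{"jaw":0,"x":-5,"y":-42,"z":0,"yaw":0},{"jaw":0,"x":-5,"y":-42,"z":0,"yaw":0},{"jaw":0,"x":-5,"y":-42,"z":0,"yaw":0},{"jaw":0,"x":-5,"y":-42,"z":0,"yaw":0},{"jaw":0,"x":-5,"y":-42,"z":0,"yaw":0},{"jaw":0,"x":-4,"y":-40,"z":0,"yaw":0}])

```text
time_s: 1.45
ee_pos: [-0.1245, 0.5878, 0.2315]
orientation: [[0.222, 0.975, -0.0], [0.975, -0.222, 0.0], [0.0, -0.0, -1.0]]
ft_force: [-0.3, 0.4, 0.7]
grip_width: 0.0852
```

```bash
cat > st.py <<'E'
from station import *
s=read_state();print(s['time_s'],s['joints'].round(3),s['ee_pos'].round(4),'F',s['ft_force'].round(1),'w',round(s['grip_width'],4));print(s['orientation'].round(3))
E
python3 st.py
```

```text
1.45 [ 1.674  0.432  0.163  1.302 -0.     1.897] [-0.1245  0.5878  0.2315] F [-0.3  0.4  0.7] w 0.0852
[[ 0.222  0.975 -0.   ]
 [ 0.975 -0.222  0.   ]
 [ 0.    -0.    -1.   ]]
```

drive_tool(increments=[{"jaw":0,"x":0,"y":0,"z":0,"yaw":-0.145},{"jaw":0,"x":0,"y":0,"z":0,"yaw":-0.145},{"jaw":0,"x":0,"y":0,"z":0,"yaw":-0.145},{"jaw":0,"x":0,"y":0,"z":0,"yaw":-0.145},{"jaw":0,"x":0,"y":0,"z":0,"yaw":-0.145},{"jaw":0,"x":0,"y":0,"z":0,"yaw":-0.145},{"jaw":0,"x":0,"y":0,"z":0,"yaw":-0.145},{"jaw":0,"x":0,"y":0,"z":0,"yaw":-0.145},{"jaw":0,"x":0,"y":0,"z":0,"yaw":-0.145},{"jaw":0,"x":0,"y":0,"z":0,"yaw":-0.145},{"jaw":0,"x":0,"y":0,"z":0,"yaw":-0.145},{"jaw":0,"x":0,"y":0,"z":0,"yaw":-0.145}])

```text
time_s: 2.65
ee_pos: [-0.1226, 0.5879, 0.2313]
orientation: [[-0.999, 0.049, 0.0], [0.049, 0.999, 0.0], [-0.0, 0.0, -1.0]]
ft_force: [-0.7, 0.9, 0.2]
grip_width: 0.0855
```

drive_tool(increments=[{"jaw":0,"x":0,"y":0,"z":0,"yaw":-0.13},{"jaw":0,"x":0,"y":0,"z":0,"yaw":-0.13}])

```text
time_s: 2.85
ee_pos: [-0.1226, 0.5879, 0.2313]
orientation: [[-0.978, -0.209, 0.0], [-0.209, 0.978, 0.0], [-0.0, 0.0, -1.0]]
ft_force: [0.0, -0.1, 0.4]
grip_width: 0.0857
```

```bash
python3 st.py
```

```text
2.85 [ 1.671  0.431  0.162  1.302 -0.    -0.111] [-0.1226  0.5879  0.2313] F [ 0.  -0.1  0.4] w 0.0857
[[-0.978 -0.209  0.   ]
 [-0.209  0.978  0.   ]
 [-0.     0.    -1.   ]]
```

drive_tool(increments=[{"jaw":0,"x":0,"y":50,"z":0,"yaw":0},{"jaw":0,"x":0,"y":50,"z":0,"yaw":0},{"jaw":0,"x":0,"y":50,"z":0,"yaw":0},{"jaw":0,"x":0,"y":50,"z":0,"yaw":0}])

```text
time_s: 3.25
ee_pos: [-0.1561, 0.7517, 0.2328]
orientation: [[-0.979, -0.204, -0.001], [-0.204, 0.979, 0.003], [-0.0, 0.003, -1.0]]
ft_force: [0.9, 2.7, 1.0]
grip_width: 0.0855
```

```bash
python3 st.py
```

```text
3.25 [ 1.693  0.9    1.005  1.673  0.    -0.083] [-0.1561  0.7517  0.2328] F [0.9 2.7 1. ] w 0.0855
[[-0.979 -0.204 -0.001]
 [-0.204  0.979  0.003]
 [-0.     0.003 -1.   ]]
```

drive_tool(increments=[{"jaw":0,"x":0,"y":50,"z":0,"yaw":0},{"jaw":0,"x":0,"y":50,"z":0,"yaw":0}])

```text
time_s: 3.45
ee_pos: [-0.1659, 0.7968, 0.1981]
orientation: [[-0.979, -0.204, -0.008], [-0.204, 0.978, 0.034], [0.0, 0.035, -0.999]]
ft_force: [-0.3, 3.2, -2.8]
grip_width: 0.085
```

```bash
python3 st.py
```

```text
3.45 [ 1.697  1.041  1.208  1.703  0.003 -0.079] [-0.1659  0.7968  0.1981] F [-0.3  3.2 -2.8] w 0.085
[[-0.979 -0.204 -0.008]
 [-0.204  0.978  0.034]
 [ 0.     0.035 -0.999]]
```

drive_tool(increments=[{"jaw":0,"x":0,"y":50,"z":-30,"yaw":0},{"jaw":0,"x":0,"y":50,"z":-30,"yaw":0},{"jaw":0,"x":0,"y":50,"z":-30,"yaw":0}])

```text
time_s: 3.75
ee_pos: [-0.1736, 0.8348, 0.257]
orientation: [[-0.979, -0.201, -0.032], [-0.204, 0.963, 0.178], [-0.005, 0.181, -0.983]]
ft_force: [-0.4, 0.6, 0.7]
grip_width: 0.0855
```

```bash
python3 st.py
```

```text
3.75 [ 1.698  0.981  1.221  1.629  0.009 -0.077] [-0.1736  0.8348  0.257 ] F [-0.4  0.6  0.7] w 0.0855
[[-0.979 -0.201 -0.032]
 [-0.204  0.963  0.178]
 [-0.005  0.181 -0.983]]
```

The unreachable pose makes the tool lean the way I need (tool z now points down and to +y). I'll keep going to about 35°.

drive_tool(increments=[{"jaw":0,"x":0,"y":50,"z":-30,"yaw":0},{"jaw":0,"x":0,"y":50,"z":-30,"yaw":0},{"jaw":0,"x":0,"y":50,"z":-30,"yaw":0}])

```text
time_s: 4.05
ee_pos: [-0.1793, 0.8602, 0.3072]
orientation: [[-0.979, -0.196, -0.052], [-0.203, 0.937, 0.286], [-0.008, 0.291, -0.957]]
ft_force: [0.2, -0.6, 0.0]
grip_width: 0.0852
```

drive_tool(increments=[{"jaw":0,"x":0,"y":50,"z":-30,"yaw":0},{"jaw":0,"x":0,"y":50,"z":-30,"yaw":0},{"jaw":0,"x":0,"y":50,"z":-30,"yaw":0},{"jaw":0,"x":0,"y":50,"z":-30,"yaw":0},{"jaw":0,"x":0,"y":50,"z":-30,"yaw":0}])

```text
time_s: 4.55
ee_pos: [-0.1861, 0.8859, 0.4091]
orientation: [[-0.979, -0.184, -0.082], [-0.201, 0.868, 0.454], [-0.012, 0.462, -0.887]]
ft_force: [0.3, -0.3, -0.5]
grip_width: 0.0853
```

```bash
python3 st.py
```

```text
4.55 [ 1.7    0.833  1.221  1.48   0.023 -0.071] [-0.1861  0.8859  0.4091] F [ 0.3 -0.3 -0.5] w 0.0853
[[-0.979 -0.184 -0.082]
 [-0.201  0.868  0.454]
 [-0.012  0.462 -0.887]]
```

drive_tool(increments=[{"jaw":0,"x":0,"y":50,"z":-30,"yaw":0},{"jaw":0,"x":0,"y":50,"z":-30,"yaw":0},{"jaw":0,"x":0,"y":50,"z":-30,"yaw":0}])

```text
time_s: 4.85
ee_pos: [-0.1881, 0.89, 0.4797]
orientation: [[-0.98, -0.174, -0.099], [-0.2, 0.813, 0.548], [-0.014, 0.556, -0.831]]
ft_force: [-0.3, -0.1, 0.1]
grip_width: 0.0851
```

```bash
python3 st.py
```

```text
4.85 [ 1.7    0.765  1.22   1.436  0.028 -0.068] [-0.1881  0.89    0.4797] F [-0.3 -0.1  0.1] w 0.0851
[[-0.98  -0.174 -0.099]
 [-0.2    0.813  0.548]
 [-0.014  0.556 -0.831]]
```

```bash
python3 - <<'E'
from h import *
s=read_state();c=vision.calibration("wrist")
R,_=cv2.Rodrigues(c['rvec']);o=-R.T@c['tvec']
Rt=s['orientation'];print("cam in tool",(Rt.T@(o-s['ee_pos']))*1000);print((Rt.T@R.T).round(3))
p=np.load("case.npy")
print("case axes in tool:",(Rt.T@Rz(p[2])).round(3))
tong=np.array([.565,-.017,.1096]); 
pre=tong-Rt[:,2]*.10
print("pre",pre,"delta tool mm",(Rt.T@(pre-s['ee_pos'])*1000).round(0))
E
```

```text
cam in tool [   0.35322273  -74.98539952 -143.44030591]
[[ 1.    -0.    -0.001]
 [ 0.001  0.955  0.297]
 [ 0.001 -0.297  0.955]]
case axes in tool: [[ 0.005  1.    -0.014]
 [ 0.831  0.004  0.556]
 [ 0.556 -0.015 -0.831]]
pre [ 0.57493822 -0.07175847  0.19268274] delta tool mm [ -551. -1074.  -364.]
```

```bash
cat > go.py <<'E'
import sys
from h import *
def inc(p,cur=None,Rt=None):
    s=read_state(); cur=s['ee_pos'] if cur is None else cur; Rt=s['orientation'] if Rt is None else Rt
    d=Rt.T@(np.array(p)-cur)*1000; n=np.linalg.norm(d)/47
    return d.round(1),round(n,1),(d/np.ceil(n)).round(1)
if __name__=="__main__":
    s=read_state(); cur=s['ee_pos']
    for a in sys.argv[1:]:
        p=[float(v) for v in a.split(",")]; print(a,*inc(p,cur)); cur=np.array(p)
E
python3 go.py " .15,.62,.40" .45,.25,.35 .575,-.072,.193
```

```text
.15,.62,.40 [-276.2 -322.5 -115.2] 9.4 [-27.6 -32.3 -11.5]
.45,.25,.35 [-219.3 -380.6 -190.9] 10.2 [-19.9 -34.6 -17.4]
.575,-.072,.193 [ -55.9 -370.7  -58.3] 8.1 [ -6.2 -41.2  -6.5]
```

drive_tool(increments=[{"jaw":0,"x":-27.6,"y":-32.3,"z":-11.5,"yaw":0},{"jaw":0,"x":-27.6,"y":-32.3,"z":-11.5,"yaw":0},{"jaw":0,"x":-27.6,"y":-32.3,"z":-11.5,"yaw":0},{"jaw":0,"x":-27.6,"y":-32.3,"z":-11.5,"yaw":0},{"jaw":0,"x":-27.6,"y":-32.3,"z":-11.5,"yaw":0},{"jaw":0,"x":-27.6,"y":-32.3,"z":-11.5,"yaw":0}])

```text
time_s: 5.45
ee_pos: [-0.0038, 0.7457, 0.4391]
orientation: [[-0.98, -0.175, -0.098], [-0.2, 0.813, 0.547], [-0.015, 0.555, -0.832]]
ft_force: [0.6, 0.0, -0.1]
grip_width: 0.0854
```

```bash
python3 st.py; python3 go.py " .15,.62,.40" .45,.25,.35 .575,-.072,.193
```

```text
5.45 [ 1.414  0.234  0.227  1.001  0.184 -0.309] [-0.0038  0.7457  0.4391] F [ 0.6  0.  -0.1] w 0.0854
[[-0.98  -0.175 -0.098]
 [-0.2    0.813  0.547]
 [-0.015  0.555 -0.832]]
 .15,.62,.40 [-124.9 -150.8  -51.4] 4.3 [-25.  -30.2 -10.3]
.45,.25,.35 [-219.2 -381.  -190.2] 10.2 [-19.9 -34.6 -17.3]
.575,-.072,.193 [ -55.7 -370.8  -57.8] 8.1 [ -6.2 -41.2  -6.4]
```

Orientation is holding.

drive_tool(increments=[{"jaw":0,"x":-25,"y":-30.2,"z":-10.3,"yaw":0},{"jaw":0,"x":-25,"y":-30.2,"z":-10.3,"yaw":0},{"jaw":0,"x":-25,"y":-30.2,"z":-10.3,"yaw":0},{"jaw":0,"x":-25,"y":-30.2,"z":-10.3,"yaw":0},{"jaw":0,"x":-25,"y":-30.2,"z":-10.3,"yaw":0},{"jaw":0,"x":-20,"y":-34.6,"z":-17.3,"yaw":0},{"jaw":0,"x":-20,"y":-34.6,"z":-17.3,"yaw":0},{"jaw":0,"x":-20,"y":-34.6,"z":-17.3,"yaw":0},{"jaw":0,"x":-20,"y":-34.6,"z":-17.3,"yaw":0},{"jaw":0,"x":-20,"y":-34.6,"z":-17.3,"yaw":0},{"jaw":0,"x":-20,"y":-34.6,"z":-17.3,"yaw":0}])

```text
time_s: 6.55
ee_pos: [0.3141, 0.4181, 0.3736]
orientation: [[-0.98, -0.176, -0.096], [-0.2, 0.814, 0.546], [-0.018, 0.554, -0.832]]
ft_force: [0.3, 0.2, 0.2]
grip_width: 0.0853
```

```bash
python3 st.py; python3 go.py .45,.25,.35 .575,-.072,.193
```

```text
6.55 [ 0.476  0.005 -0.157  1.214  0.558 -1.245] [0.3141 0.4181 0.3736] F [0.3 0.2 0.2] w 0.0853
[[-0.98  -0.176 -0.096]
 [-0.2    0.814  0.546]
 [-0.018  0.554 -0.832]]
.45,.25,.35 [ -99.1 -173.8  -85.2] 4.6 [-19.8 -34.8 -17. ]
.575,-.072,.193 [ -55.3 -371.   -57.1] 8.1 [ -6.1 -41.2  -6.3]
```

drive_tool(increments=[{"jaw":0,"x":-20,"y":-35,"z":-17,"yaw":0},{"jaw":0,"x":-20,"y":-35,"z":-17,"yaw":0},{"jaw":0,"x":-20,"y":-35,"z":-17,"yaw":0},{"jaw":0,"x":-20,"y":-35,"z":-17,"yaw":0},{"jaw":0,"x":-20,"y":-35,"z":-17,"yaw":0},{"jaw":0,"x":-6,"y":-41,"z":-6,"yaw":0},{"jaw":0,"x":-6,"y":-41,"z":-6,"yaw":0},{"jaw":0,"x":-6,"y":-41,"z":-6,"yaw":0},{"jaw":0,"x":-6,"y":-41,"z":-6,"yaw":0},{"jaw":0,"x":-6,"y":-41,"z":-6,"yaw":0},{"jaw":0,"x":-6,"y":-41,"z":-6,"yaw":0}])

```text
time_s: 7.65
ee_pos: [0.5327, 0.036, 0.2423]
orientation: [[-0.98, -0.176, -0.096], [-0.2, 0.815, 0.543], [-0.017, 0.552, -0.834]]
ft_force: [0.1, 0.7, -0.3]
grip_width: 0.0853
```

```bash
python3 - <<'E'
from h import *
im=vision.read_camera("wrist"); cv2.imwrite("pics/w1.png",im[:,:,::-1])
print(spot_in("wrist","blade"),spot_in("wrist","lid_tongue"))
E
python3 st.py
```

```text
[{'box': [40.6, 223.3, 158.0, 359.9], 'confidence': 0.92}] [{'box': [84.1, 1.2, 469.6, 267.1], 'confidence': 0.78}, {'box': [84.7, 1.9, 469.6, 268.6], 'confidence': 0.32}, {'box': [42.0, 140.3, 167.7, 360.0], 'confidence': 0.19}]
7.8 [-0.342  0.489  0.126  1.526  0.501 -2.197] [0.5324 0.0359 0.2412] F [-0.3  0.6  0.7] w 0.0852
[[-0.98  -0.171 -0.098]
 [-0.197  0.815  0.545]
 [-0.014  0.553 -0.833]]
```

View pics/w1.png

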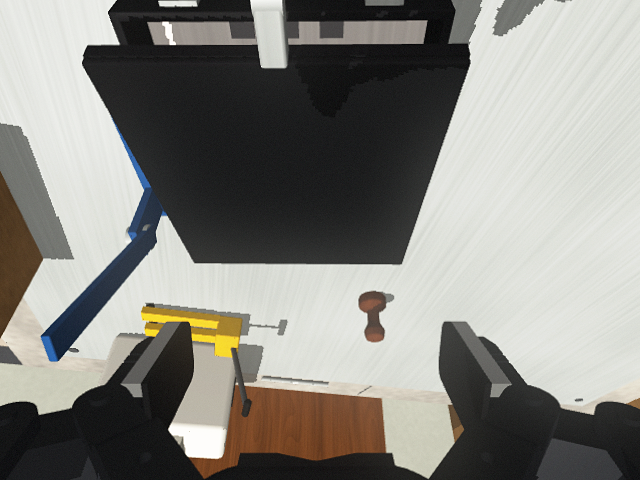

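```bash
python3 - <<'E'
import cv2
w=cv2.imread("pics/w1.png")
cv2.imwrite("pics/w1a.png",cv2.resize(w[170:370,30:180],None,fx=4,fy=4,interpolation=cv2.INTER_CUBIC)[:600])
cv2.imwrite("pics/w1b.png",cv2.resize(w[170:370,30:180],None,fx=4,fy=4,interpolation=cv2.INTER_CUBIC)[200:])
E
```

```text
(no output)
```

View pics/w1a.png

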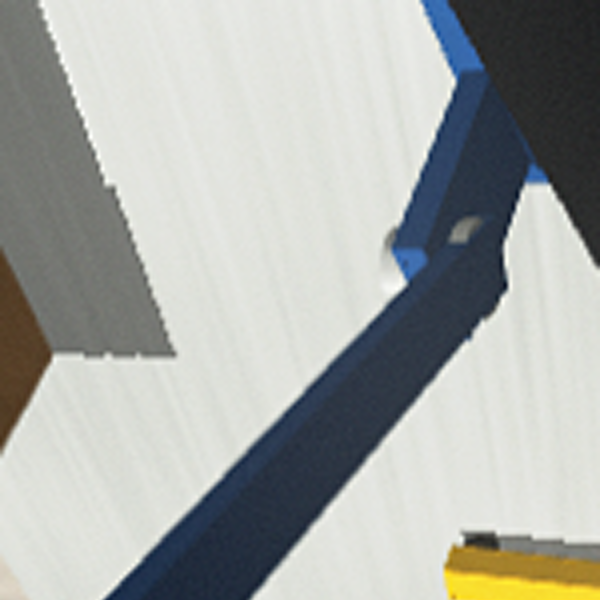

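View pics/w1b.png

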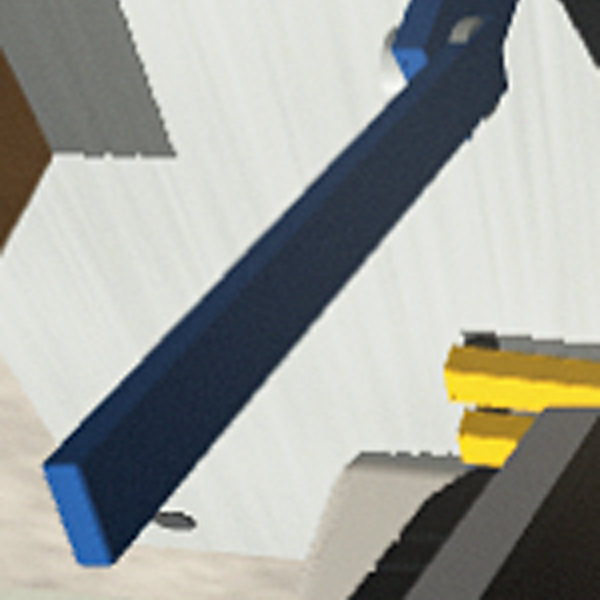

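```bash
python3 - <<'E'
import cv2
w=cv2.imread("pics/w1.png")
a=cv2.resize(w[30:100,70:270],None,fx=4,fy=4,interpolation=cv2.INTER_CUBIC);b=cv2.resize(w[30:100,290:490],None,fx=4,fy=4,interpolation=cv2.INTER_CUBIC)
import numpy as np
cv2.imwrite("pics/w1c.png",np.vstack([np.clip(a.astype(float)*1.6,0,255),np.clip(b.astype(float)*1.6,0,255)]).astype('uint8'))
E
cat > fit2.py <<'E'
exec(open("fit.py").read().split("r_=least")[0])
import pickle,os
cw=vision.calibration("wrist"); pickle.dump(cw,open("cw1.pkl","wb")) if not os.path.exists("cw1.pkl") else None
cw=pickle.load(open("cw1.pkl","rb"))
W=lambda a:np.array(a,float)
wr=[(lid,(0,-h,.015),(195,263)),(lid,(0,h,.015),(403,264)),(lid,(-.22,-h,.015),(86,61)),(lid,(-.22,h,.015),(469,61)),(lid,(-.22,-h,.0),(85,46)),(lid,(-.22,h,0),(470,46))]
f0=f
def f(p): return np.r_[f0(p),np.array([proj(cw,fn(p,L))[0]-px for fn,L,px in wr]).ravel()]
r_=least_squares(f,[.55,.1,1.57+.2,.15],loss='soft_l1'); p=r_.x
print(p); print(f(p).reshape(-1,2).round(1)[-6:]); np.save("case.npy",p)
print("tongue",lid(p,(-.242,0,.01)),"seat",case(p,(-.01,0,.03)))
W2=lambda a:(np.array(a)+.5)/4-.5+[30,220]
def g(q,L): return np.array([q[0],q[1],0])+np.array(L)@Rz(p[2]).T
def bl(q,L): return g(q,np.array([.09,0,.062])+np.array(L)@Ry(q[2]).T)
gt=[(g,(-.035,-.017,.012),(298,75)),(g,(-.035,.017,.012),(310,130)),(g,(.115,.017,0.012),(78,180))]
def line(cam,A,B,px):
    a,b=proj(cam,A)[0],proj(cam,B)[0]; n=np.array([-(b-a)[1],(b-a)[0]]);n/=np.linalg.norm(n); return [n@(np.array(px)-a),0]
def fg(q):
    L=q[3]
    e=[proj(ct,fn(q,l))[0]-T(px) for fn,l,px in gt]
    e+=[proj(cs,bl(q,(-L,0,0)))[0]-S((370,68)), proj(ct,bl(q,(-L,0,0)))[0]-T((182,47)), [ (L-.165)*1000/3,0]]
    e+=[proj(cw,bl(q,(-L,y,z)))[0]-W2(c) for y,z,c in [(-.003,-.01,(45,465)),(.003,-.01,(78,463)),(.003,.01,(113,563)),(-.003,.01,(82,565))]]
    e+=[line(cw,bl(q,(-L,.003,.01)),bl(q,(0,.003,.01)),W2((300,345))),line(cw,bl(q,(-L,.003,.01)),bl(q,(0,.003,.01)),W2((470,140))),
        line(cw,bl(q,(-L,.003,-.01)),bl(q,(0,.003,-.01)),W2((400,95))),line(cw,bl(q,(-L,-.003,-.01)),bl(q,(0,-.003,-.01)),W2((395,90))),
        proj(cw,bl(q,(0,0,0)))[0]-W2((428,46))]
    return np.ravel(e)
r2=least_squares(fg,[p[0]+.13,p[1],1.1,.165],loss='soft_l1'); print(r2.x); print(fg(r2.x).reshape(-1,2).round(1)); np.save("gauge.npy",r2.x)
J=r2.jac; print("sd",np.sqrt(np.diag(np.linalg.inv(J.T@J))))
E
python3 fit2.py
```

```text
[0.53894538 0.10954153 1.78048613 0.15946293]
[[-0.8  0.4]
 [-0.2  0.1]
 [-6.4  2.1]
 [ 5.4  0.2]
 [ 2.8 -1.5]
 [-0.6 -3.6]]
tongue [ 0.5654524  -0.01501091  0.11029982] seat [0.54102694 0.09976058 0.03      ]
[0.6762538  0.13647665 1.14977794 0.15990845]
[[ 1.4 -1.3]
 [ 1.3 -1.7]
 [-0.2 -1.1]
 [ 0.5 -0.5]
 [-0.   0.6]
 [-1.7  0. ]
 [-1.1 -0.8]
 [ 0.8 -0.2]
 [ 1.4  0.9]
 [-0.6  0.4]
 [ 0.4  0. ]
 [ 1.1  0. ]
 [-2.9  0. ]
 [ 0.5  0. ]
 [12.2  3.8]]
sd [0.00093353 0.00166641 0.00816092 0.00117817]
```

View pics/w1c.png

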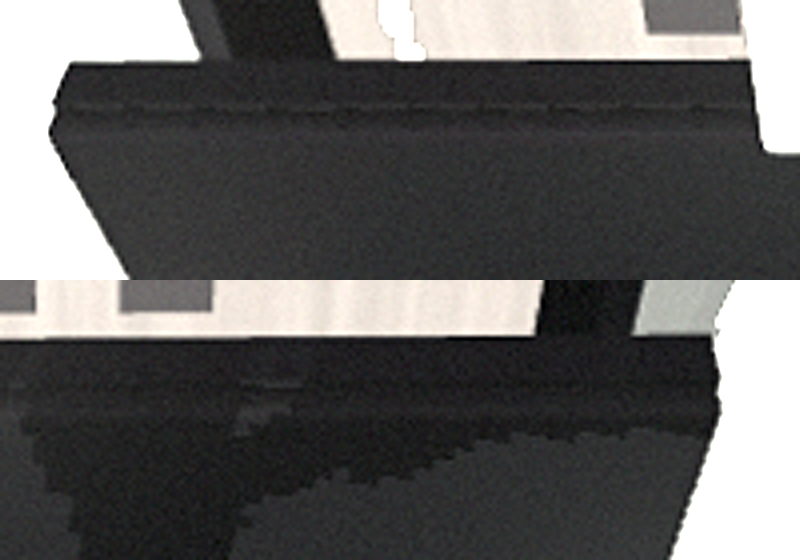

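```bash
python3 - <<'E'
s=open("fit2.py").read()
s=s.replace("(86,61)","(84,62)").replace("(469,61)","(468,62)").replace("(85,46)","(88,45.5)").replace("(470,46)","(469,44.5)")
s=s.replace("np.array([.09,0,.062])+np.array(L)@Ry(q[2])","np.array([.09,q[4],.062])+np.array(L)@Ry(q[2])").replace(",.165],loss",",.165,0],loss")
s=s.replace("        proj(cw,bl(q,(0,0,0)))[0]-W2((428,46))]","        [q[4]*200,0]]")
open("fit2.py","w").write(s)
E
python3 fit2.py
```

```text
[0.53886569 0.11018397 1.77967974 0.15651511]
[[-0.8  0.7]
 [-0.5  0.6]
 [-3.5  1.3]
 [ 5.9 -0.3]
 [ 0.7 -0.7]
 [-0.1 -1.4]]
tongue [ 0.56530158 -0.01452808  0.10959997] seat [0.54093937 0.10040134 0.03      ]
[ 0.67297076  0.13768171  1.14258739  0.15996051 -0.00362082]
[[ 1.  -0.1]
 [ 0.9 -0.5]
 [-0.6  0.1]
 [ 0.4 -0.7]
 [-0.4  0.4]
 [-1.7  0. ]
 [-1.2 -0.9]
 [ 0.7 -0.3]
 [ 1.1  0.9]
 [-0.9  0.3]
 [ 0.2  0. ]
 [ 0.5  0. ]
 [-3.5  0. ]
 [-0.2  0. ]
 [-0.7  0. ]]
sd [0.00165337 0.00161225 0.00727993 0.00120288 0.00198661]
```

```bash
cat > lift.py <<'E'
from h import *
p=np.load("case.npy")
def lidpt(th,L): return np.array([p[0],p[1],0])+Rz(p[2])@(np.array([.11,0,.062])+Ry(th)@np.array(L))
def tcp(th,back=0.,Rt=None,c=(-.245,0,.010)):
    Rt=read_state()['orientation'] if Rt is None else Rt
    return lidpt(th,c)+Rt[:,2]*(.015-back)
def lidangle(tcppos,Rt,c=(-.245,0,.010)):
    q=Rz(p[2]).T@(tcppos-Rt[:,2]*.015-np.array([p[0],p[1],0]))-np.array([.11,0,.062])
    return np.arctan2(q[2],-q[0])-np.arctan2(c[2],-c[0]), np.hypot(q[0],q[2]),q[1]
E
python3 - <<'E'
from lift import *
from go import inc
a=tcp(p[3],.07);b=tcp(p[3]);print(a,b);print(inc(a));print(inc(b,a))
E
```

```text
[ 0.57127973 -0.04738739  0.15587814] [ 0.56445327 -0.00925598  0.09757381]
(array([ -20.6, -121.7,   21.9]), np.float64(2.7), array([ -6.9, -40.6,   7.3]))
(array([ 0., -0., 70.]), np.float64(1.5), array([ 0., -0., 35.]))
```

drive_tool(increments=[{"jaw":0,"x":-7,"y":-40.6,"z":7.3,"yaw":0},{"jaw":0,"x":-7,"y":-40.6,"z":7.3,"yaw":0},{"jaw":0.3,"x":-6.6,"y":-40.5,"z":7.3,"yaw":0},{"jaw":0.5,"x":0,"y":0,"z":0,"yaw":0}])

```text
time_s: 8.2
ee_pos: [0.5708, -0.0468, 0.1537]
orientation: [[-0.98, -0.171, -0.1], [-0.198, 0.815, 0.545], [-0.011, 0.554, -0.833]]
ft_force: [-0.4, -0.3, 0.1]
grip_width: 0.059
```

```bash
python3 - <<'E'
from lift import *
from go import inc
im=vision.read_camera("wrist"); cv2.imwrite("pics/w2.png",im[:,:,::-1])
b=tcp(p[3]);print(inc(b)); print(proj(vision.calibration("wrist"),[lidpt(p[3],(-.258,y,z)) for y in(-.007,.007) for z in (.002,.018)]).round(1))
E
python3 st.py
```

```text
(array([-0.2, -2. , 69. ]), np.float64(1.5), array([-0.1, -1. , 34.5]))
[[300.5 241. ]
 [299.5 270.8]
 [329.7 241.1]
 [329.8 270.9]]
8.25 [-0.442  0.672  0.21   1.479  0.467 -2.306] [ 0.5707 -0.0453  0.1561] F [-0.9  0.2  1.3] w 0.0516
[[-0.98  -0.173 -0.1  ]
 [-0.199  0.814  0.545]
 [-0.013  0.554 -0.832]]
```

View pics/w2.png

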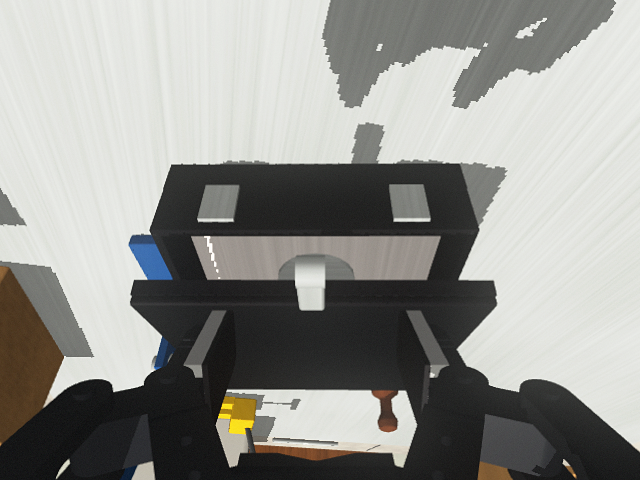

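```bash
python3 - <<'E'
from lift import *
import pickle
c=vision.calibration("wrist"); pickle.dump(c,open("cw2.pkl","wb"))
print(proj(c,[lidpt(p[3],(-.22,y,z)) for y in(-.1,.1) for z in (0,.015)]).round(1))
def ca(L): return np.array([p[0],p[1],0])+Rz(p[2])@np.array(L)
print(proj(c,[ca((-.11,y,z)) for y in(-.1,.1) for z in (0,.062)]).round(1))
im=cv2.imread("pics/w2.png"); 
a=cv2.resize(im[230:330,250:370],None,fx=4,fy=4,interpolation=cv2.INTER_CUBIC);b=cv2.resize(im[150:250,130:250],None,fx=4,fy=4,interpolation=cv2.INTER_CUBIC)
cv2.imwrite("pics/w2c.png",np.vstack([a,np.clip(b*1.5,0,255).astype('uint8')])[:600+200])
b=cv2.resize(im[150:320,120:260],None,fx=4,fy=4,interpolation=cv2.INTER_CUBIC)[:600]
cv2.imwrite("pics/w2d.png",np.clip(b*1.8,0,255).astype('uint8'))
E
```

```text
[[138.3 271.8]
 [132.2 296.5]
 [496.2 273.7]
 [501.9 298.8]]
[[175.2 157.6]
 [152.5 223.3]
 [462.1 157.9]
 [483.1 224.4]]
```

View pics/w2c.png

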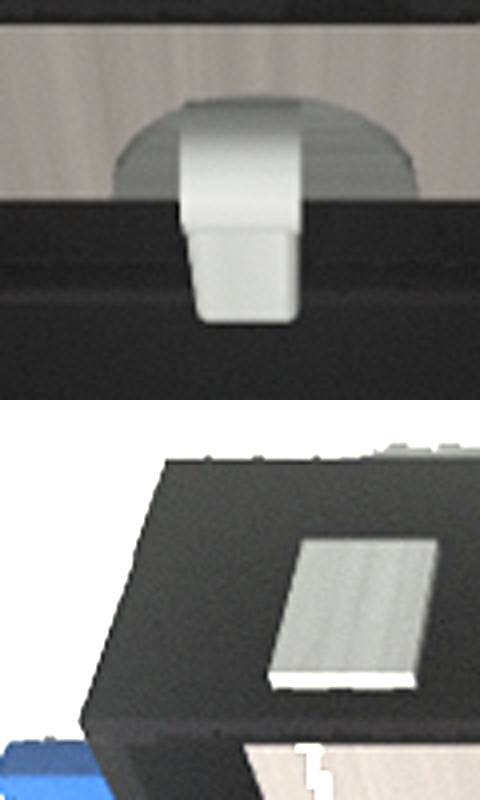

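View pics/w2d.png

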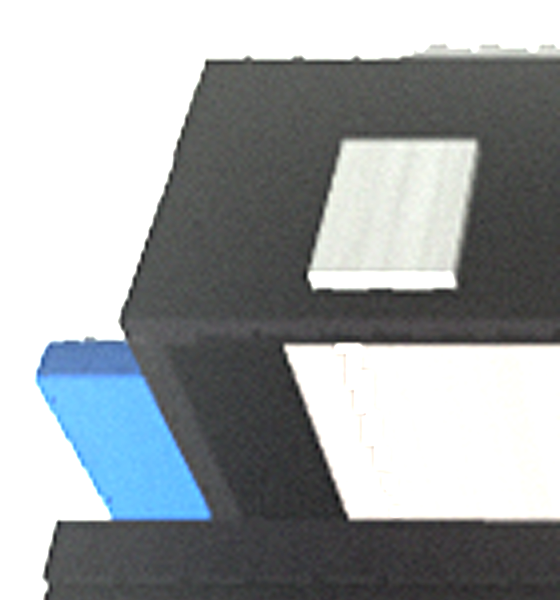

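```bash
cat > fit3.py <<'E'
exec(open("fit2.py").read().split("r_=least")[0].replace("cw=vision.calibration(\"wrist\");",""))
cw2=pickle.load(open("cw2.pkl","rb"))
w2=[(case,(-.11,-h,0),(171.3,165)),(case,(-.11,-h,.062),(150.5,231.2)),(case,(-.11,h,0),(460,165)),(case,(-.11,h,.062),(478.5,231.5)),
(lid,(-.22,-h,0),(134,280.5)),(lid,(-.22,h,0),(495,281)),(lid,(-.258,-.007,.002),(295.3,262)),(lid,(-.258,.007,.002),(324.5,262)),(lid,(-.258,-.007,.018),(296,287)),(lid,(-.258,.007,.018),(324.5,287))]
def f3(p): 
    a=np.array([proj(cw2,fn(p,L))[0]-px for fn,L,px in w2])
    b=np.array([proj(cw,fn(p,L))[0]-px for fn,L,px in wr])
    return np.r_[.35*f0(p),b.ravel(),a.ravel()]
r_=least_squares(f3,[.55,.1,1.77,.15],loss='soft_l1'); p=r_.x; print(p); print(f3(p).reshape(-1,2).round(1)[-16:])
np.save("case.npy",p)
E
python3 fit3.py
```

```text
Traceback (most recent call last):
  File "fit3.py", line 1, in <module>
    exec(open("fit2.py").read().split("r_=least")[0].replace("cw=vision.calibration(\"wrist\");",""))
    ~~~~^^^^^^^^^^^^^^^^^^^^^^^^^^^^^^^^^^^^^^^^^^^^^^^^^^^^^^^^^^^^^^^^^^^^^^^^^^^^^^^^^^^^^^^^^^^^^
SyntaxError: unterminated string literal (detected at line 1)
```

```bash
sed -i '1s/.*/exec(open("fit2.py").read().split("r_=least_squares")[0].replace("cw=vision.calibration(\\"wrist\\");",""))/' fit3.py
sed -i '1s/r_=least"/r_=least_sq"/; ' fit2.py; sed -i 's/^exec(open("fit.py").read().split("r_=least_sq")/exec(open("fit.py").read().split("r_=lea"+"st")/' fit2.py; head -2 fit2.py
python3 fit3.py
```

```text
exec(open("fit.py").read().split("r_=lea"+"st")[0])
import pickle,osTraceback (most recent call last):
  File "fit3.py", line 1, in <module>
    exec(open("fit2.py").read().split("r_=least_squares")[0].replace("cw=vision.calibration(\"wrist\");",""))
    ~~~~^^^^^^^^^^^^^^^^^^^^^^^^^^^^^^^^^^^^^^^^^^^^^^^^^^^^^^^^^^^^^^^^^^^^^^^^^^^^^^^^^^^^^^^^^^^^^^^^^^^^^
  File "<string>", line 3
    pickle.dump(cw,open("cw1.pkl","wb")) if not os.path.exists("cw1.pkl") else None
IndentationError: unexpected indent
```

```bash
sed -i '1s/.replace(.*$/)/' fit3.py; sed -i '1s/\[0\])*$/[0])/' fit3.py; python3 fit3.py
```

```text
[0.53931241 0.11131797 1.79027751 0.17946004]
[[ 0.3  2.2]
 [ 0.   0.7]
 [-7.6 12.3]
 [ 3.8  7. ]
 [-3.6  9.4]
 [-2.   4.8]
 [ 2.1 -5. ]
 [ 0.1 -5.6]
 [-0.6 -7.2]
 [ 1.5 -7.1]
 [ 0.4  1.5]
 [-0.2  0.9]
 [ 0.3 -8.8]
 [ 0.6 -8.8]
 [-1.5 -2.8]
 [ 0.6 -2.8]]
```

```bash
python3 - <<'E'
from h import *
import pickle
c=vision.calibration("wrist"); s=read_state()
R,_=cv2.Rodrigues(c['rvec']);o=-R.T@c['tvec'];Rt=s['orientation']
ct_=Rt.T@(o-s['ee_pos']); Rct=Rt.T@R.T
print(ct_*1000)
def mk(pos,Rt):
    U,_,V=np.linalg.svd(np.array(Rt));Rt=U@V
    Rc=(Rt@Rct).T; o=np.array(pos)+Rt@ct_
    d=dict(c); d['rvec']=cv2.Rodrigues(Rc)[0].ravel(); d['tvec']=-Rc@o; return d
pickle.dump(mk([.5327,.036,.2423],[[-0.98, -0.176, -0.096], [-0.2, 0.815, 0.543], [-0.017, 0.552, -0.834]]),open("cw1.pkl","wb"))
pickle.dump(mk([0.5708, -0.0468, 0.1537],[[-0.98, -0.171, -0.1], [-0.198, 0.815, 0.545], [-0.011, 0.554, -0.833]]),open("cw2.pkl","wb"))
E
python3 fit3.py; python3 fit2.py
```

```text
[   0.35914852  -74.9974973  -143.38781358]
[0.53942435 0.11074942 1.78813707 0.17053208]
[[ 0.3  0.5]
 [-0.1  0.3]
 [-4.4  5.8]
 [ 5.   3.1]
 [-0.3  3.5]
 [-0.8  1.4]
 [ 1.4 -1.6]
 [-0.7 -1.5]
 [-0.7 -3.8]
 [ 1.7 -3.1]
 [ 0.3  3. ]
 [-0.6  2.1]
 [ 0.4 -7.8]
 [ 0.6 -7.9]
 [-1.4 -2. ]
 [ 0.7 -2. ]]
[0.5393325  0.11040148 1.78345166 0.15958613]
[[-0.4 -0.1]
 [-0.4  0.3]
 [-2.7  1. ]
 [ 5.5 -0. ]
 [ 1.5 -0.9]
 [-0.3 -1.2]]
tongue [ 0.56620751 -0.01406599  0.11032906] seat [0.54144306 0.10062674 0.03      ]
[ 0.67303943  0.13761179  1.1473356   0.16158136 -0.00326165]
[[ 0.9 -0.2]
 [ 0.9 -0.6]
 [-0.6  0.2]
 [ 0.3 -1.1]
 [-0.4  0.4]
 [-1.1  0. ]
 [-1.2 -0.9]
 [ 0.6 -0.3]
 [ 1.1  0.8]
 [-0.9  0.3]
 [ 0.1  0. ]
 [ 0.5  0. ]
 [-3.5  0. ]
 [-0.1  0. ]
 [-0.7  0. ]]
sd [0.00168563 0.0016109  0.00719822 0.00118573 0.00201357]
```

```bash
python3 - <<'E'
from h import *
import pickle
c=vision.calibration("wrist"); im=vision.read_camera("wrist"); cv2.imwrite("pics/w3.png",im[:,:,::-1]); pickle.dump(c,open("cw2.pkl","wb"))
im=im[:,:,::-1]
b=np.clip(cv2.resize(im[150:320,120:320],None,fx=4,fy=4,interpolation=cv2.INTER_CUBIC)[:600]*1.8,0,255)
cv2.imwrite("pics/w3a.png",b)
b=np.clip(cv2.resize(im[150:320,320:510],None,fx=4,fy=4,interpolation=cv2.INTER_CUBIC)[:600]*1.8,0,255)
cv2.imwrite("pics/w3b.png",b)
E
```

```text
[ WARN:0@1.583] global loadsave.cpp:1063 imwrite_ Unsupported depth image for selected encoder is fallbacked to CV_8U.
```

View pics/w3a.png

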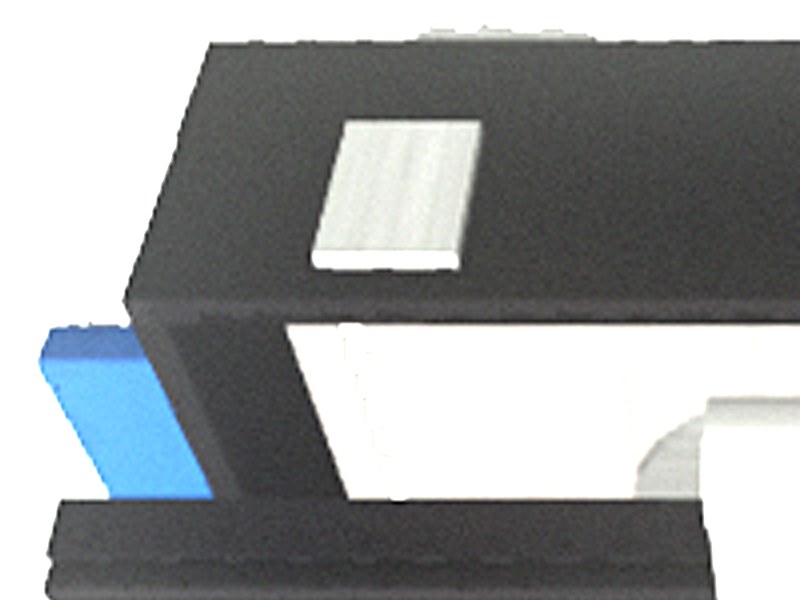

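View pics/w3b.png

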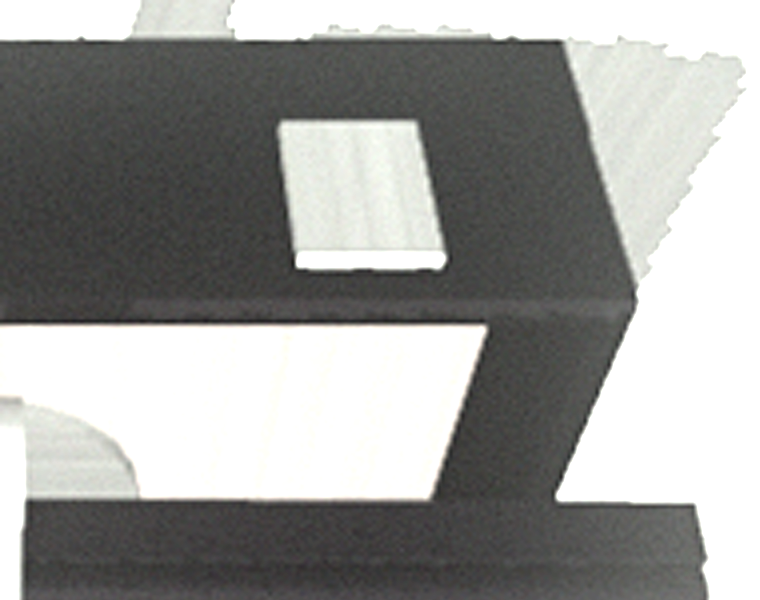

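```bash
python3 - <<'E'
s=open("fit3.py").read()
i=s.index("w2=[");j=s.index("def f3")
s=s[:i]+"""w2=[(case,(-.11,-h,0),(172.5,160.5)),(case,(-.11,-h,.062),(151.2,225.5)),(case,(-.11,h,0),(461.7,160)),(case,(-.11,h,.062),(479.5,224)),
(lid,(-.22,-h,0),(135,275)),(lid,(-.22,h,0),(494,276)),(lid,(-.258,-.007,.002),(295.3,251)),(lid,(-.258,.007,.002),(324.5,251)),(lid,(-.258,-.007,.018),(296,282)),(lid,(-.258,.007,.018),(324.5,282))]
"""+s[j:]
open("fit3.py","w").write(s)
E
python3 fit3.py
```

```text
[0.53948443 0.11074431 1.78939843 0.16949032]
[[ 0.4  0.5]
 [ 0.1  0.2]
 [-4.6  5.7]
 [ 4.6  2.5]
 [-0.5  3.4]
 [-1.2  0.9]
 [ 0.7 -1.3]
 [-0.9 -0.7]
 [-2.  -2.8]
 [ 0.8 -0.2]
 [-0.1  2.8]
 [ 0.4  1.7]
 [ 0.6 -3.3]
 [ 0.7 -3.4]
 [-1.3 -3.8]
 [ 0.8 -3.8]]
```

```bash
python3 - <<'E'
from lift import *
from go import inc
print(inc(tcp(.165)),tcp(.165)); print(inc(tcp(.165),tcp(.165,.02)))
E
```

```text
(array([-1.8, -1.7, 68.7]), np.float64(1.5), array([-0.9, -0.8, 34.3])) [ 0.56620404 -0.00801611  0.09961681]
(array([-0., -0., 20.]), np.float64(0.4), array([-0., -0., 20.]))
```

drive_tool(increments=[{"jaw":0.5,"x":-1,"y":-1,"z":24,"yaw":0},{"jaw":0.5,"x":-0.8,"y":-0.7,"z":24,"yaw":0},{"jaw":0.5,"x":0,"y":0,"z":20,"yaw":0},{"jaw":1,"x":0,"y":0,"z":0,"yaw":0},{"jaw":1,"x":0,"y":0,"z":0,"yaw":0},{"jaw":1,"x":0,"y":0,"z":0,"yaw":0},{"jaw":1,"x":0,"y":0,"z":0,"yaw":0}])

```text
time_s: 9.0
ee_pos: [0.5664, -0.0086, 0.1011]
orientation: [[-0.98, -0.175, -0.098], [-0.2, 0.814, 0.546], [-0.016, 0.554, -0.832]]
ft_force: [-0.7, 5.2, 1.9]
grip_width: 0.0128
```

```bash
python3 - <<'E'
from h import *
im=vision.read_camera("wrist"); cv2.imwrite("pics/w4.png",im[:,:,::-1])
E
python3 st.py
```

```text
9.05 [-0.392  0.672  0.063  1.307  0.486 -2.255] [ 0.5664 -0.0086  0.1009] F [-0.6  5.2  1.4] w 0.0128
[[-0.98  -0.175 -0.098]
 [-0.2    0.814  0.546]
 [-0.016  0.554 -0.832]]
```

View pics/w4.png

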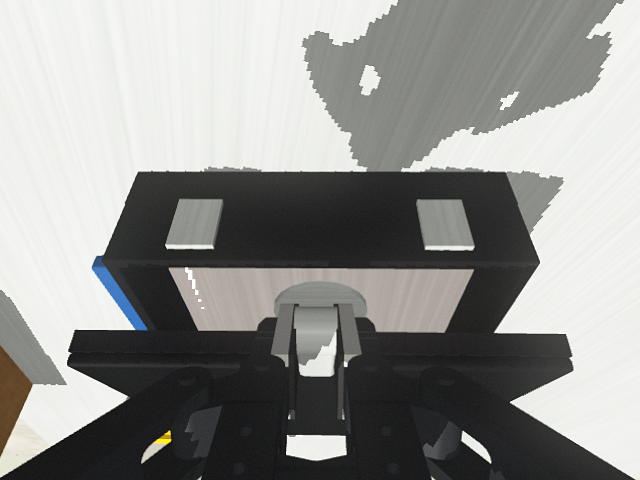

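```bash
python3 - <<'E'
from lift import *
Rt=read_state()['orientation']; s=read_state()
print(lidangle(s['ee_pos'],Rt))
th=np.linspace(.167,1.145,23); P=np.array([tcp(t,Rt=Rt) for t in th])
d=np.diff(P,axis=0)@Rt*1000; print(d.round(1).tolist())
E
```

```text
(np.float64(0.16955956806551326), np.float64(0.24608867674873275), np.float64(-8.005612617559342e-05))
[[-0.1, 8.0, -7.5], [-0.1, 8.3, -7.1], [-0.1, 8.6, -6.7], [-0.1, 8.9, -6.3], [-0.1, 9.1, -5.9], [-0.1, 9.4, -5.5], [-0.1, 9.6, -5.1], [-0.1, 9.9, -4.7], [-0.0, 10.0, -4.2], [-0.0, 10.2, -3.8], [-0.0, 10.4, -3.3], [-0.0, 10.5, -2.8], [0.0, 10.6, -2.4], [0.0, 10.7, -1.9], [0.0, 10.8, -1.4], [0.0, 10.9, -0.9], [0.1, 10.9, -0.5], [0.1, 10.9, 0.0], [0.1, 10.9, 0.5], [0.1, 10.9, 1.0], [0.1, 10.8, 1.5], [0.1, 10.7, 2.0]]
```

drive_tool(increments=[{"jaw":1,"x":0,"y":8,"z":-7.5,"yaw":0},{"jaw":1,"x":0,"y":8.3,"z":-7.1,"yaw":0},{"jaw":1,"x":0,"y":8.6,"z":-6.7,"yaw":0},{"jaw":1,"x":0,"y":8.9,"z":-6.3,"yaw":0}])

```text
time_s: 9.45
ee_pos: [0.5638, 0.0031, 0.1403]
orientation: [[-0.98, -0.176, -0.098], [-0.201, 0.815, 0.543], [-0.015, 0.552, -0.834]]
ft_force: [3.9, 7.2, -9.8]
grip_width: 0.0126
```

```bash
cat > la.py <<'E'
from lift import *
s=read_state();print(lidangle(s['ee_pos'],s['orientation']),s['ft_force'],s['moment'],s['grip_width'])
E
python3 la.py
```

```text
(np.float64(0.33745927101678946), np.float64(0.2460184189309956), np.float64(-3.415864064349763e-05)) [ 3.90485872  7.20320633 -9.75294715] [-0.88252974 -0.74789424 -0.11259022] 0.012590800317432305
```

Force −10 N and grip steady, so the lid is following. Carrying on.

drive_tool(increments=[{"jaw":1,"x":0,"y":9.1,"z":-5.9,"yaw":0},{"jaw":1,"x":0,"y":9.4,"z":-5.5,"yaw":0},{"jaw":1,"x":0,"y":9.6,"z":-5.1,"yaw":0},{"jaw":1,"x":0,"y":9.9,"z":-4.7,"yaw":0},{"jaw":1,"x":0,"y":10,"z":-4.2,"yaw":0},{"jaw":1,"x":0,"y":10.2,"z":-3.8,"yaw":0},{"jaw":1,"x":0,"y":10.4,"z":-3.3,"yaw":0},{"jaw":1,"x":0,"y":10.5,"z":-2.8,"yaw":0},{"jaw":1,"x":0,"y":10.6,"z":-2.4,"yaw":0}])

```text
time_s: 10.35
ee_pos: [0.5526, 0.0542, 0.2211]
orientation: [[-0.98, -0.176, -0.097], [-0.2, 0.817, 0.541], [-0.016, 0.549, -0.836]]
ft_force: [5.2, 3.3, -11.1]
grip_width: 0.0122
```

```bash
python3 la.py
```

```text
(np.float64(0.7313152142190704), np.float64(0.24600551929954909), np.float64(-0.00025342103926963766)) [  5.22224674   3.34809181 -11.07949371] [-1.54221071 -1.05115347 -0.24138992] 0.012191270647995307
```

drive_tool(increments=[{"jaw":1,"x":0,"y":10.7,"z":-1.9,"yaw":0},{"jaw":1,"x":0,"y":10.8,"z":-1.4,"yaw":0},{"jaw":1,"x":0,"y":10.9,"z":-0.9,"yaw":0},{"jaw":1,"x":0,"y":10.9,"z":-0.5,"yaw":0},{"jaw":1,"x":0,"y":10.9,"z":0,"yaw":0},{"jaw":1,"x":0,"y":10.9,"z":0.5,"yaw":0},{"jaw":1,"x":0,"y":10.9,"z":1,"yaw":0},{"jaw":1,"x":0,"y":10.8,"z":1.5,"yaw":0},{"jaw":1,"x":0,"y":7,"z":1.3,"yaw":0},{"jaw":1,"x":0,"y":0,"z":0,"yaw":0}])

```text
time_s: 11.35
ee_pos: [0.5363, 0.1301, 0.2753]
orientation: [[-0.98, -0.177, -0.095], [-0.2, 0.817, 0.54], [-0.018, 0.548, -0.836]]
ft_force: [1.8, -5.8, 2.8]
grip_width: 0.0121
```

```bash
python3 la.py; python3 - <<'E'
from h import *
im=vision.read_camera("side"); cv2.imwrite("pics/s5.png",im[:,:,::-1]); im=im[:,:,::-1]
cv2.imwrite("pics/s5c.png",cv2.resize(im[90:290,210:370],None,fx=3,fy=3,interpolation=cv2.INTER_CUBIC))
E
python3 la.py
```

```text
(np.float64(1.1182310935893829), np.float64(0.24642270861760057), np.float64(-0.0007336213422699341)) [ 1.84428863 -5.75896981  2.827919  ] [-1.62863535 -0.24572842  0.11120542] 0.012051034929404071
(np.float64(1.1181788710336928), np.float64(0.24645111481993356), np.float64(-0.0007467677940498126)) [ 1.35521128 -4.26838886  2.82829842] [-1.51522783 -0.19311833  0.09161374] 0.012138605262112306
```

View pics/s5c.png

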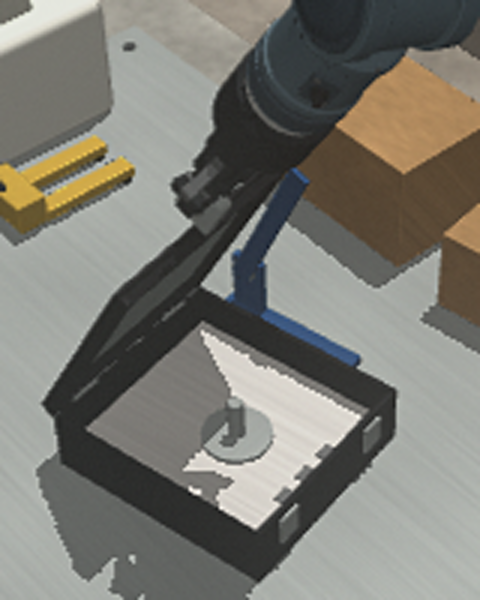

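drive_tool(increments=[{"jaw":1,"x":0,"y":4.5,"z":1,"yaw":0},{"jaw":0.4,"x":0,"y":0,"z":0,"yaw":0},{"jaw":0.4,"x":0,"y":0,"z":0,"yaw":0},{"jaw":0.4,"x":0,"y":0,"z":0,"yaw":0},{"jaw":0.4,"x":0,"y":0,"z":-20,"yaw":0},{"jaw":0.4,"x":0,"y":0,"z":-40,"yaw":0},{"jaw":0,"x":0,"y":0,"z":-45,"yaw":0},{"jaw":0,"x":0,"y":0,"z":-45,"yaw":0},{"jaw":0,"x":0,"y":0,"z":0,"yaw":0},{"jaw":0,"x":0,"y":0,"z":0,"yaw":0}])

```text
time_s: 12.4
ee_pos: [0.5498, 0.0537, 0.4012]
orientation: [[-0.98, -0.174, -0.096], [-0.199, 0.815, 0.544], [-0.016, 0.552, -0.833]]
ft_force: [0.3, -0.1, -0.1]
grip_width: 0.0854
```

```bash
cat > shot.py <<'E'
import sys,pickle
from h import *
n,cam=sys.argv[1:3]
c=vision.calibration(cam); s=read_state(); im=vision.read_camera(cam); cv2.imwrite(f"pics/{n}.png",im[:,:,::-1]); pickle.dump(c,open(n+".pkl","wb"))
E
python3 shot.py w6 wrist; python3 shot.py s6 side; python3 shot.py t6 top; python3 st.py
python3 -c "
import cv2
im=cv2.imread('pics/s6.png'); cv2.imwrite('pics/s6c.png',cv2.resize(im[90:290,210:370],None,fx=3,fy=3,interpolation=cv2.INTER_CUBIC))"
```

```text
12.55 [-0.302  0.529  0.603  1.946  0.512 -2.158] [0.5482 0.0552 0.3996] F [-0.5  0.2  0.4] w 0.0853
[[-0.98  -0.173 -0.102]
 [-0.201  0.814  0.545]
 [-0.012  0.554 -0.832]]
```

View pics/w6.png

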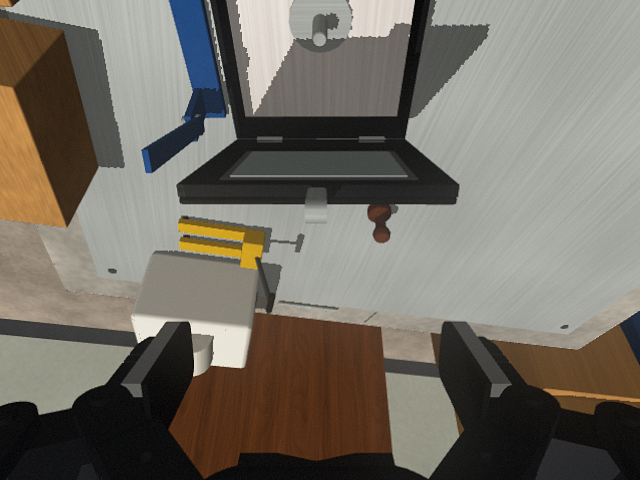

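View pics/s6c.png

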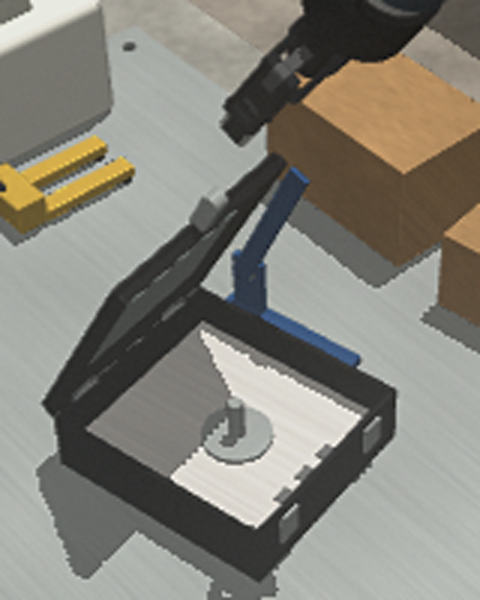

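View pics/t6.png

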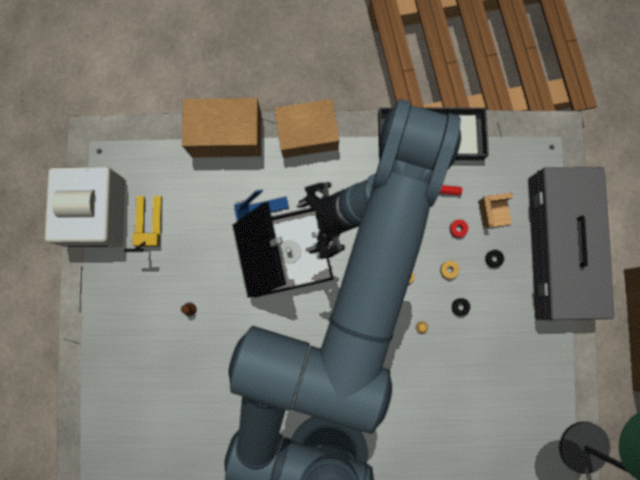

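```bash
python3 - <<'E'
import cv2,numpy as np
w=cv2.imread("pics/w6.png")
a=cv2.resize(w[80:215,130:280],None,fx=4,fy=4,interpolation=cv2.INTER_CUBIC)
cv2.imwrite("pics/w6a.png",np.clip(a*1.5,0,255).astype('uint8'))
b=cv2.resize(w[80:225,310:470],None,fx=4,fy=4,interpolation=cv2.INTER_CUBIC)
cv2.imwrite("pics/w6b.png",np.clip(b*1.5,0,255).astype('uint8'))
s=cv2.imread("pics/s6.png")
b=cv2.resize(s[130:240,215:325],None,fx=5.4,fy=5.4,interpolation=cv2.INTER_CUBIC)
cv2.imwrite("pics/s6a.png",np.clip(b*1.3,0,255).astype('uint8'))
E
```

```text
(no output)
```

View pics/w6a.png

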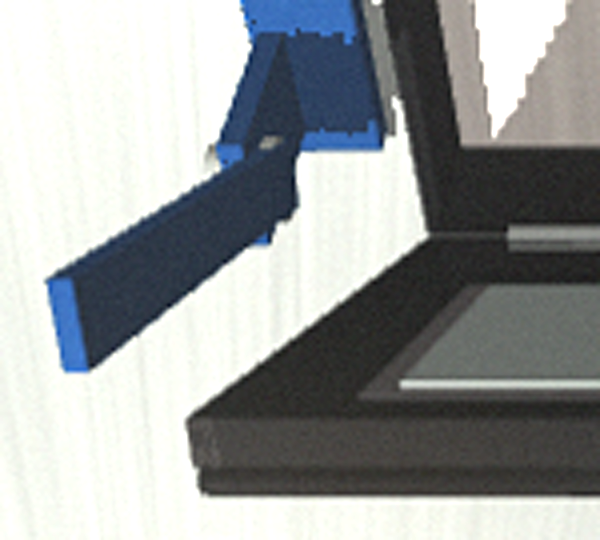

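View pics/w6b.png

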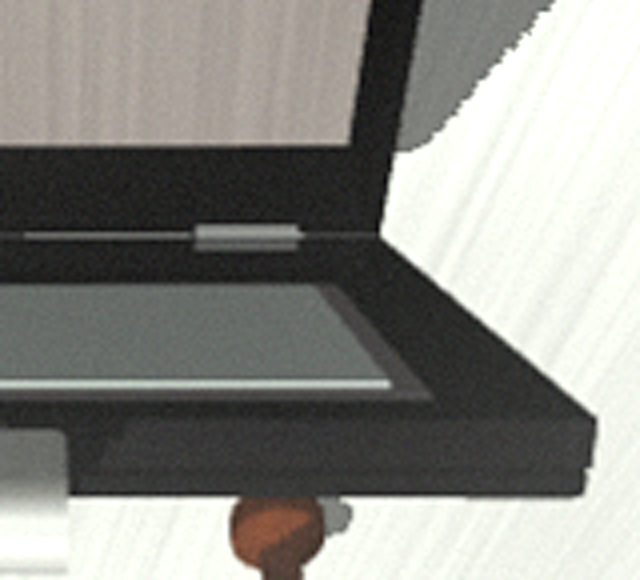

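View pics/s6a.png

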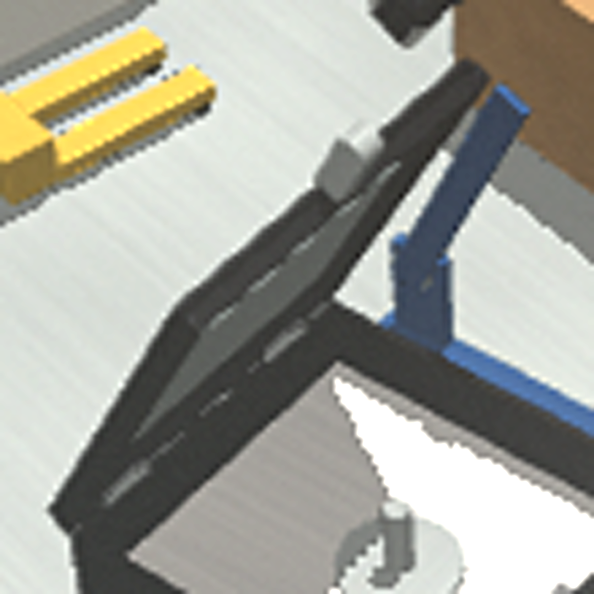

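```bash
cat > fit4.py <<'E'
from h import *
import pickle
from scipy.optimize import least_squares
cs,ct,cw,cw1=[pickle.load(open(f,"rb")) for f in ("s6.pkl","t6.pkl","w6.pkl","cw1.pkl")]
A=lambda a:(np.array(a)+.5)/4-.5+[130,80]
B=lambda a:(np.array(a)+.5)/4-.5+[310,80]
S=lambda a:(np.array(a)+.5)/5.4-.5+[215,130]
S1=lambda a:(np.array(a)+.5)/3.7-.5+[210,130]
T=lambda a:(np.array(a)+.5)/4.5-.5+[220,180]
W2=lambda a:(np.array(a)+.5)/4-.5+[30,220]
h=.1
def case(q,L): return np.array([q[0],q[1],0])+Rz(q[2])@np.array(L)
def lid(q,L): return case(q,np.array([.11,0,.062])+Ry(q[3])@np.array(L))
def foot(q,L): return np.array([q[4],q[5],0])+Rz(q[2])@np.array(L)
def bl(q,L): return foot(q,np.array([.09,q[8],.062])+Ry(q[6])@np.array([L[0]*1,L[1],L[2]]))
def tip(q,yz): return bl(q,(-q[7],)+yz)
pts=[('w',lid,(-.22,-h,0),A((190,420))),('w',lid,(-.22,h,0),B((597,420))),('w',lid,(-.22,-h,.015),A((198,493))),('w',lid,(-.22,h,.015),B((584,495))),
('w',case,(.11,-h,.062),A((430,235))),('w',case,(.11,h,.062),B((380,235))),
('w',tip,(-.003,-.01),A((50,280))),('w',tip,(.003,-.01),A((72,280))),('w',tip,(.003,.01),A((88,370))),('w',tip,(-.003,.01),A((66,372))),
('s',lid,(-.22,h,.015),S((185,303))),('s',lid,(0,h,.015),S((52,508))),('s',lid,(-.22,-h,.0),S((488,75))),('s',lid,(-.22,-h,.015),S((462,62))),
('s',tip,(0,0),S((512,101))),('s',case,(-.11,h,0),S1((320,570))),('s',case,(.11,h,0),S1((80,420))),('s',case,(-.11,h,.062),S1((317,508))),
('t',foot,(-.035,-.017,.012),T((298,75))),('t',foot,(-.035,.017,.012),T((310,130))),('t',foot,(.115,.017,.012),T((78,180))),('t',tip,(0,0),T((182,47))),
('x',tip,(-.003,-.01),W2((45,465))),('x',tip,(.003,-.01),W2((78,463))),('x',tip,(.003,.01),W2((113,563))),('x',tip,(-.003,.01),W2((82,565))),
('x',lid_:=None,None,None)][:-1]
cams={'w':(cw,9),'s':(cs,12),'t':(ct,15),'x':(cw1,18)}
def res(q):
    e=[]
    for c,fn,L,px in pts:
        cal,i=cams[c]; cal=dict(cal); R,_=cv2.Rodrigues(cal['rvec'])
        e.append(proj(cal,fn(q,L)+q[i:i+3])[0]-px)
    # blade lower/upper edges in w1
    def ln(c,a,b,px):
        cal,i=cams[c]; a,b=proj(cal,np.array([a,b])+q[i:i+3]); n=np.array([-(b-a)[1],(b-a)[0]]);n/=np.linalg.norm(n); return [n@(px-a),0]
    e+=[ln('x',bl(q,(-.15,.003,.01)),bl(q,(0,.003,.01)),W2((300,345))),ln('x',bl(q,(-.15,.003,.01)),bl(q,(0,.003,.01)),W2((470,140))),ln('x',bl(q,(-.15,-.003,-.01)),bl(q,(0,-.003,-.01)),W2((395,90))),
        ln('w',bl(q,(-.15,.003,.01)),bl(q,(0,.003,.01)),A((200,298))),ln('w',bl(q,(-.15,-.003,-.01)),bl(q,(0,-.003,-.01)),A((205,187)))]
    return np.r_[np.ravel(e),q[9:21]/.0015,(q[7]-.165)/.002,q[8]/.003]
q0=np.r_[.5394,.1107,1.785,1.14,.673,.1376,1.145,.163,0,np.zeros(12)]
r_=least_squares(res,q0,loss='soft_l1'); q=r_.x
C=np.linalg.inv(r_.jac.T@r_.jac)
print("case",q[:3],"lid %.4f blade %.4f L %.4f yoff %.4f"%(q[3],q[6],q[7],q[8])); print("sd",np.sqrt(np.diag(C))[[0,1,2,3,6]], "diff sd",np.sqrt(C[3,3]+C[6,6]-2*C[3,6]))
rr=res(q)
for (c,fn,L,px),e in zip(pts,rr.reshape(-1)[:2*len(pts)].reshape(-1,2)): print(c,fn.__name__,L,e.round(1))
print((q[9:21]*1000).round(1)); np.save("q4.npy",q)
E
python3 fit4.py
```

```text
case [0.5402372  0.11027401 1.78427399] lid 1.0743 blade 1.1401 L 0.1631 yoff -0.0026
sd [0.00105087 0.00141201 0.0046295  0.00421949 0.00675556] diff sd 0.007969004835183575
w lid (-0.22, -0.1, 0) [-0.4 -1. ]
w lid (-0.22, 0.1, 0) [-0.3 -0.9]
w lid (-0.22, -0.1, 0.015) [0.3 1. ]
w lid (-0.22, 0.1, 0.015) [0.4 0.9]
w case (0.11, -0.1, 0.062) [-0.4  0.3]
w case (0.11, 0.1, 0.062) [ 0.1 -0. ]
w tip (-0.003, -0.01) [-0.8 -0.4]
w tip (0.003, -0.01) [ 1.2 -0.4]
w tip (0.003, 0.01) [1.6 1.3]
w tip (-0.003, 0.01) [-0.1  0.8]
s lid (-0.22, 0.1, 0.015) [-2.3  0.1]
s lid (0, 0.1, 0.015) [-1.1  0.2]
s lid (-0.22, -0.1, 0.0) [ 1.  -0.2]
s lid (-0.22, -0.1, 0.015) [ 1.3 -2.2]
s tip (0, 0) [ 0.5 -1.4]
s case (-0.11, 0.1, 0) [ 0.1 -0.2]
s case (0.11, 0.1, 0) [-0.9  0.3]
s case (-0.11, 0.1, 0.062) [0.3 1.6]
t foot (-0.035, -0.017, 0.012) [ 0.4 -0.2]
t foot (-0.035, 0.017, 0.012) [ 0.3 -0.7]
t foot (0.115, 0.017, 0.012) [-1.1  0.2]
t tip (0, 0) [-0.4  0.4]
x tip (-0.003, -0.01) [-1.4 -1.1]
x tip (0.003, -0.01) [ 0.5 -0.5]
x tip (0.003, 0.01) [0.9 0.8]
x tip (-0.003, 0.01) [-1.1  0.3]
[-0.1  0.6 -0.2 -0.  -0.1 -1.1 -0.1 -0.5 -0.1  0.2 -0.1 -1. ]
```

```bash
python3 - <<'E'
from lift import *
q=np.load("q4.npy"); np.save("case.npy",q[:4]); p[:]=q[:4]
from go import inc
Rt=read_state()['orientation']; th=q[3]
a=tcp(th,.06,Rt);b=tcp(th,0,Rt);c=tcp(th+.066,0,Rt)
print(read_state()['ee_pos'],a,b,c); print(inc(a),inc(b,a),inc(c,b))
# tool dir in lid frame
print((Ry(th).T@Rz(p[2]).T@Rt).round(2))
import pickle
print(proj(pickle.load(open("w6.pkl","rb")),[lidpt(th,(-.258,y,z)) for y in(-.007,.007) for z in (.002,.018)]).round(1))
E
```

```text
[0.54818622 0.05519558 0.39961696] [0.54436454 0.08779023 0.31963279] [0.53826964 0.12049848 0.26970261] [0.53514331 0.13492011 0.27633978]
(array([ -1.8, -17.1,  84.7]), np.float64(1.8), array([-0.9, -8.6, 42.4])) (array([-0., -0., 60.]), np.float64(1.3), array([-0., -0., 30.])) (array([ 0.1, 16. ,  2.7]), np.float64(0.3), array([ 0.1, 16. ,  2.7]))
[[ 0.02 -0.09  1.  ]
 [ 1.   -0.   -0.02]
 [ 0.    1.    0.09]]
[[304.3 201.1]
 [304.7 225.2]
 [326.6 201.2]
 [326.5 225.2]]
```

drive_tool(increments=[{"jaw":0.4,"x":-1,"y":-8.6,"z":42,"yaw":0},{"jaw":0.5,"x":-1,"y":-8.6,"z":42,"yaw":0},{"jaw":0.5,"x":0,"y":0,"z":20,"yaw":0},{"jaw":0.5,"x":0,"y":0,"z":20,"yaw":0},{"jaw":0.5,"x":0,"y":0,"z":20,"yaw":0},{"jaw":1,"x":0,"y":0,"z":0,"yaw":0},{"jaw":1,"x":0,"y":0,"z":0,"yaw":0},{"jaw":1,"x":0,"y":0,"z":0,"yaw":0},{"jaw":1,"x":0,"y":0,"z":0,"yaw":0}])

```text
time_s: 13.45
ee_pos: [0.5384, 0.1199, 0.2713]
orientation: [[-0.98, -0.173, -0.102], [-0.2, 0.814, 0.545], [-0.012, 0.555, -0.832]]
ft_force: [-0.9, 5.6, -5.4]
grip_width: 0.0126
```

```bash
python3 la.py
```

```text
(np.float64(1.074965658170896), np.float64(0.2468580391622955), np.float64(-2.2566678278365176e-05)) [-0.91487179  5.58575305 -5.36416313] [-0.1503167   0.478015    0.41269463] 0.012568763153365
```

drive_tool(increments=[{"jaw":1,"x":0,"y":6,"z":1,"yaw":0},{"jaw":1,"x":0,"y":6,"z":1,"yaw":0},{"jaw":1,"x":0,"y":4,"z":0.7,"yaw":0},{"jaw":1,"x":0,"y":0,"z":0,"yaw":0}])

```text
time_s: 13.85
ee_pos: [0.5356, 0.1334, 0.2776]
orientation: [[-0.98, -0.174, -0.101], [-0.201, 0.816, 0.542], [-0.012, 0.551, -0.834]]
ft_force: [-3.7, -3.2, -8.0]
grip_width: 0.0126
```

```bash
python3 la.py
```

```text
(np.float64(1.1365492741104888), np.float64(0.24695648176285934), np.float64(-0.00010530143066438999)) [-3.71266892 -3.20266668 -8.02286737] [-2.65701287  0.51843472  0.80383134] 0.01264463896871905
```

drive_tool(increments=[{"jaw":1,"x":0,"y":1,"z":0.3,"yaw":0},{"jaw":0.4,"x":0,"y":0,"z":0,"yaw":0},{"jaw":0.4,"x":0,"y":0,"z":0,"yaw":0},{"jaw":0.4,"x":0,"y":0,"z":0,"yaw":0},{"jaw":0.4,"x":0,"y":0,"z":-20,"yaw":0},{"jaw":0.4,"x":0,"y":0,"z":-40,"yaw":0},{"jaw":0,"x":0,"y":0,"z":-45,"yaw":0},{"jaw":0,"x":0,"y":0,"z":-45,"yaw":0},{"jaw":0,"x":0,"y":0,"z":0,"yaw":0},{"jaw":0,"x":0,"y":0,"z":0,"yaw":0},{"jaw":0,"x":0,"y":0,"z":0,"yaw":0}])

```text
time_s: 14.95
ee_pos: [0.5511, 0.0536, 0.4027]
orientation: [[-0.98, -0.174, -0.099], [-0.2, 0.814, 0.545], [-0.014, 0.554, -0.832]]
ft_force: [-0.6, 0.0, -0.6]
grip_width: 0.0855
```

```bash
python3 shot.py w7 wrist; python3 shot.py s7 side; python3 st.py
python3 - <<'E'
import cv2,numpy as np
w=cv2.imread("pics/w7.png")
a=cv2.resize(w[80:215,130:280],None,fx=4,fy=4,interpolation=cv2.INTER_CUBIC)
cv2.imwrite("pics/w7a.png",np.clip(a*1.5,0,255).astype('uint8'))
b=cv2.resize(w[80:225,310:470],None,fx=4,fy=4,interpolation=cv2.INTER_CUBIC)
cv2.imwrite("pics/w7b.png",np.clip(b*1.5,0,255).astype('uint8'))
s=cv2.imread("pics/s7.png")
b=cv2.resize(s[130:240,215:325],None,fx=5.4,fy=5.4,interpolation=cv2.INTER_CUBIC)
cv2.imwrite("pics/s7a.png",np.clip(b*1.3,0,255).astype('uint8'))
E
```

```text
15.05 [-0.303  0.538  0.625  1.959  0.512 -2.159] [0.5504 0.054  0.4024] F [-0.2 -0.1  0.5] w 0.0854
[[-0.98  -0.174 -0.101]
 [-0.201  0.814  0.545]
 [-0.012  0.554 -0.832]]
```

View pics/w7a.png

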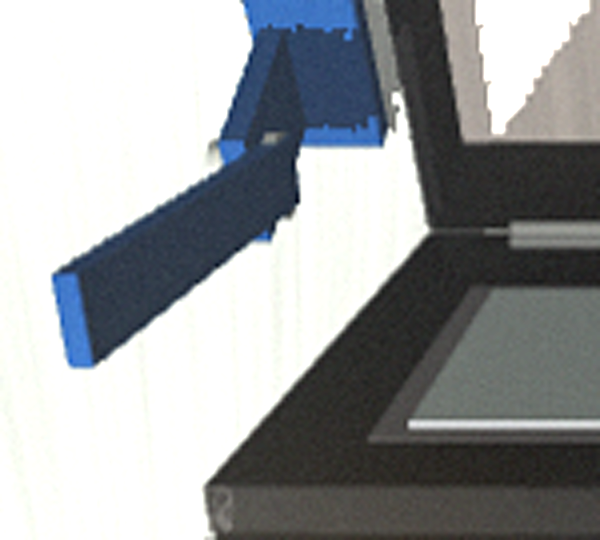

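View pics/w7b.png

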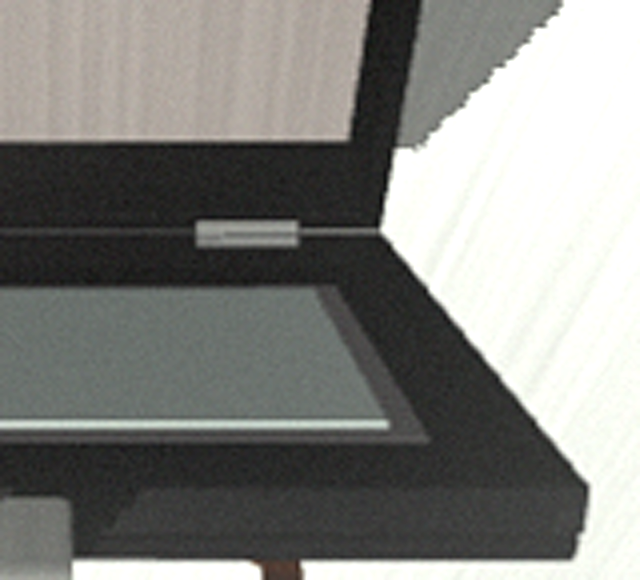

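View pics/s7a.png

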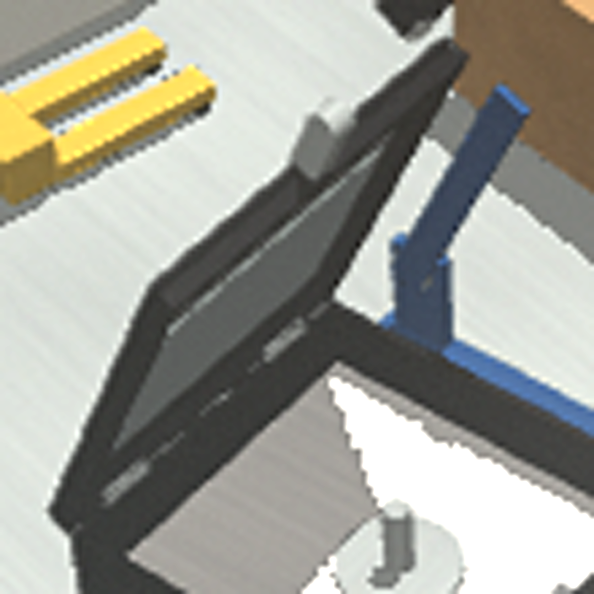

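```bash
cat > fit7.py <<'E'
src=open("fit4.py").read()
import re,sys
src=src.replace('"s6.pkl","t6.pkl","w6.pkl"','"s7.pkl","t6.pkl","w7.pkl"')
for a,b in [("A((190,420))","A((207,487))"),("B((597,420))","B((588,488))"),("A((198,493))","A((212,556))"),("B((584,495))","B((573,558))"),
 ("A((430,235))","A((430,232))"),("B((380,235))","B((380,232))"),("A((50,280))","A((53,273))"),("A((72,280))","A((78,272))"),("A((88,370))","A((94,365))"),("A((66,372))","A((70,367))"),
 ("S((185,303))","S((155,287))"),("S((488,75))","S((467,52))"),("S((462,62))","S((447,40))"),("A((200,298))","A((200,295))"),("A((205,187))","A((205,183))")]:
    assert a in src,a; src=src.replace(a,b)
exec(src)
E
python3 fit7.py
```

```text
case [0.54042629 0.11062704 1.78371382] lid 1.1343 blade 1.1391 L 0.1631 yoff -0.0026
sd [0.00108048 0.00141571 0.00470534 0.00431763 0.00681949] diff sd 0.008107324893419672
w lid (-0.22, -0.1, 0) [-0.9 -1. ]
w lid (-0.22, 0.1, 0) [-0.3 -1. ]
w lid (-0.22, -0.1, 0.015) [0.8 0.8]
w lid (-0.22, 0.1, 0.015) [0.6 0.8]
w case (0.11, -0.1, 0.062) [-0.4  0.2]
w case (0.11, 0.1, 0.062) [-0.1 -0.1]
w tip (-0.003, -0.01) [-0.4 -0.3]
w tip (0.003, -0.01) [ 0.8 -0. ]
w tip (0.003, 0.01) [1.2 1. ]
w tip (-0.003, 0.01) [-0.1  0.5]
s lid (-0.22, 0.1, 0.015) [-1.1 -0.9]
s lid (0, 0.1, 0.015) [-1.1  0.3]
s lid (-0.22, -0.1, 0.0) [1.  0.3]
s lid (-0.22, -0.1, 0.015) [ 0.1 -1.7]
s tip (0, 0) [ 0.7 -1.2]
s case (-0.11, 0.1, 0) [ 0.2 -0.2]
s case (0.11, 0.1, 0) [-0.8  0.3]
s case (-0.11, 0.1, 0.062) [0.3 1.6]
t foot (-0.035, -0.017, 0.012) [ 0.4 -0.2]
t foot (-0.035, 0.017, 0.012) [ 0.4 -0.7]
t foot (0.115, 0.017, 0.012) [-1.1  0.1]
t tip (0, 0) [-0.3  0.4]
x tip (-0.003, -0.01) [-1.4 -1.1]
x tip (0.003, -0.01) [ 0.5 -0.6]
x tip (0.003, 0.01) [0.8 0.8]
x tip (-0.003, 0.01) [-1.2  0.3]
[-0.   0.6  0.1  0.1 -0.4 -1.3 -0.1 -0.2 -0.1  0.1  0.  -0.8]
```

```bash
cat >> fit7.py <<'E'
im=cv2.imread("pics/s7.png"); f=5
big=cv2.resize(im[120:240,215:325],None,fx=f,fy=f,interpolation=cv2.INTER_CUBIC)
def dr(a,b,c,off):
    P=(proj(cs,np.array([a,b])+off)-[215,120]+.5)*f; P=P.round().astype(int); cv2.line(big,tuple(map(int,P[0])),tuple(map(int,P[1])),c,1)
off=q[12:15]
for y in(-.003,.003):
  for z in (-.01,.01): dr(bl(q,(-q[7],y,z)),bl(q,(0,y,z)),(0,0,255),off)
for z in (0,.015): dr(lid(q,(-.22,.1,z)),lid(q,(0,.1,z)),(0,255,0),off); dr(lid(q,(-.22,-.1,z)),lid(q,(0,-.1,z)),(0,255,0),off)
cv2.imwrite("pics/ov7.png",big)
w=cv2.imread("pics/w7.png"); f=3; big=cv2.resize(w[80:230,130:330],None,fx=4,fy=4,interpolation=cv2.INTER_CUBIC)
def dr(a,b,c,off):
    P=(proj(cw,np.array([a,b])+off)-[130,80]+.5)*4; P=P.round().astype(int); cv2.line(big,tuple(map(int,P[0])),tuple(map(int,P[1])),c,1)
off=q[9:12]
for y in(-.003,.003):
  for z in (-.01,.01): dr(bl(q,(-q[7],y,z)),bl(q,(0,y,z)),(0,0,255),off)
for z in (0,.015): dr(lid(q,(-.22,.1,z)),lid(q,(0,.1,z)),(0,255,0),off); dr(lid(q,(-.22,-.1,z)),lid(q,(0,-.1,z)),(0,255,0),off)
cv2.imwrite("pics/ovw7.png",big)
E
python3 fit7.py >/dev/null
```

```text
(no output)
```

View pics/ov7.png

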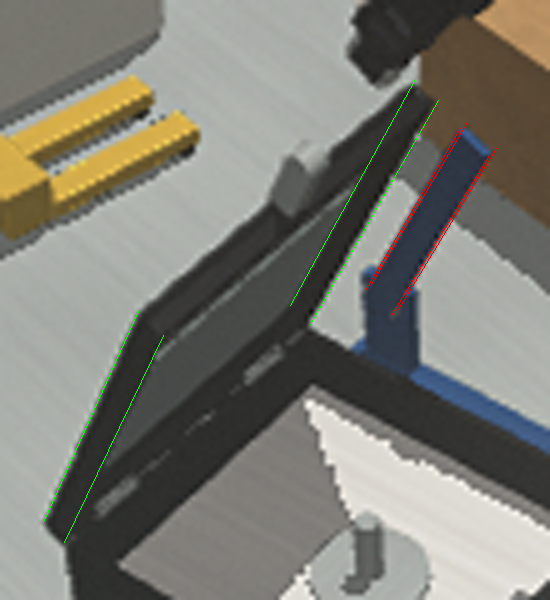

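View pics/ovw7.png

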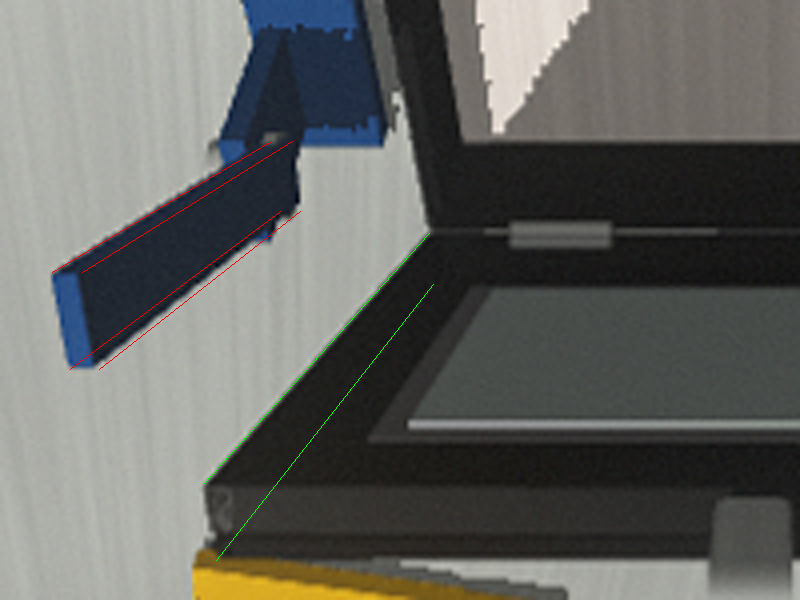

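```bash
python3 - <<'E'
from h import *
import pickle
cs,ct=[pickle.load(open(f,"rb")) for f in ("s7.pkl","t6.pkl")]
def tri(a,b):
    o1,d1=ray(cs,[a]);o2,d2=ray(ct,[b]); d1=d1[0]/np.linalg.norm(d1);d2=d2[0]/np.linalg.norm(d2)
    A=np.c_[d1,-d2]; t=np.linalg.lstsq(A,o2-o1,rcond=None)[0]; return (o1+d1*t[0]+o2+d2*t[1])/2, np.linalg.norm(o1+d1*t[0]-o2-d2*t[1])
print("toolbox",tri((575,342),(545,168)),tri((575,342),(531,172)))
print("L",tri((398.8,361),(450,269.5)));print("S",tri((355,332),(407.5,277)))
E
```

```text
toolbox (array([ 0.74399732, -0.57589533,  0.11989652]), np.float64(0.0050690841758084335)) (array([ 0.75107792, -0.56278813,  0.09216083]), np.float64(0.029152323420109316))
L (array([ 0.48912646, -0.33697751,  0.02007837]), np.float64(0.0013431743829922106))
S (array([ 0.47001535, -0.22059099,  0.01688032]), np.float64(0.0007815380437729146))
```

```bash
python3 - <<'E'
import cv2
s=cv2.imread("pics/side0.png");t=cv2.imread("pics/top0.png")
cv2.imwrite("pics/r_s.png",cv2.resize(s[310:420,300:480],None,fx=4,fy=4,interpolation=cv2.INTER_CUBIC))
cv2.imwrite("pics/r_t.png",cv2.resize(t[180:340,390:560],None,fx=3.7,fy=3.7,interpolation=cv2.INTER_CUBIC))
E
```

```text
(no output)
```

View pics/r_s.png

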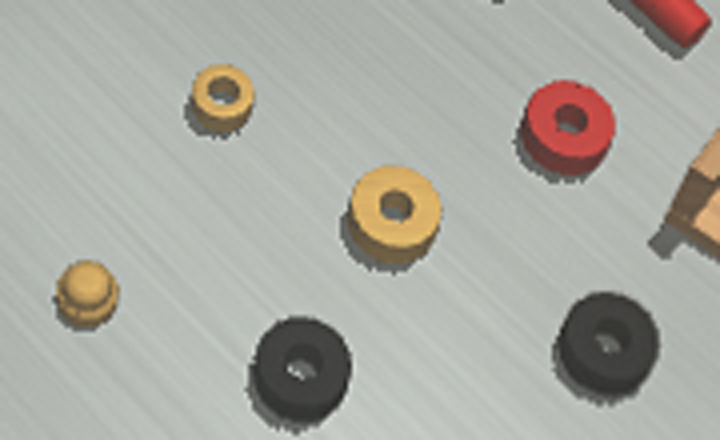

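View pics/r_t.png

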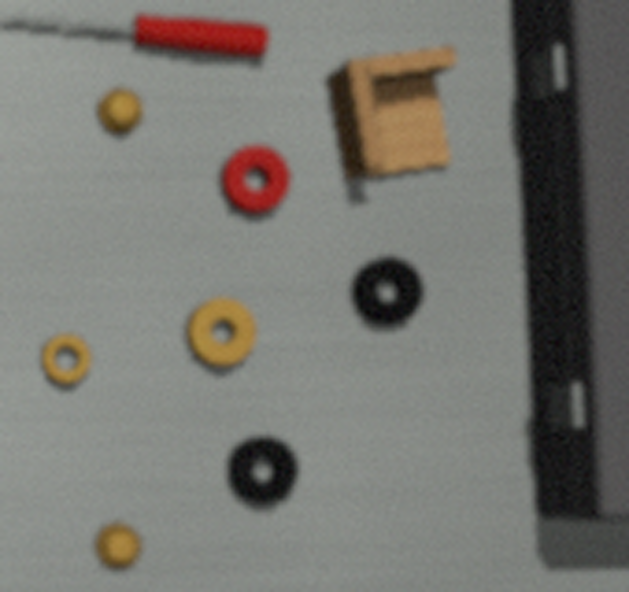

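```bash
cat > ringp.py <<'E'
from h import *
from go import inc
q=np.load("q4.npy")
cx=Rz(q[2])[:,0]
def gr(xy,z,back=0,Rt=None):
    Rt=read_state()['orientation'] if Rt is None else Rt
    return np.r_[xy,z]+cx*.003-Rt[:,2]*back
E
python3 - <<'E'
from ringp import *
a=gr([.489,-.337],.007,.11); print(a,inc(a))
E
```

```text
[ 0.49949556 -0.39404798  0.09853418] (array([ 143.6, -524.3,   13.7]), np.float64(11.6), array([ 12. , -43.7,   1.1]))
```

drive_tool(increments=[{"jaw":0,"x":6,"y":-43,"z":-10,"yaw":0},{"jaw":0,"x":12,"y":-43.7,"z":-4,"yaw":0},{"jaw":0,"x":12,"y":-43.7,"z":0,"yaw":0},{"jaw":0,"x":12,"y":-43.7,"z":2,"yaw":0},{"jaw":0,"x":12,"y":-43.7,"z":2,"yaw":0},{"jaw":0,"x":12,"y":-43.7,"z":3,"yaw":0},{"jaw":0,"x":13,"y":-43.7,"z":3,"yaw":0},{"jaw":0,"x":13,"y":-43.7,"z":3,"yaw":0},{"jaw":0,"x":13,"y":-43.7,"z":3,"yaw":0},{"jaw":0,"x":13,"y":-43.7,"z":3,"yaw":0},{"jaw":0,"x":13,"y":-43.7,"z":3,"yaw":0},{"jaw":0,"x":13,"y":-40,"z":3,"yaw":0}])

```text
time_s: 16.25
ee_pos: [0.4989, -0.3934, 0.1026]
orientation: [[-0.98, -0.174, -0.1], [-0.2, 0.813, 0.546], [-0.014, 0.555, -0.832]]
ft_force: [1.8, -0.5, 0.2]
grip_width: 0.0857
```

drive_tool(increments=[{"jaw":0,"x":0,"y":0,"z":0,"yaw":0}])

```text
time_s: 16.35
ee_pos: [0.496, -0.3945, 0.0959]
orientation: [[-0.981, -0.167, -0.104], [-0.196, 0.811, 0.552], [-0.008, 0.562, -0.827]]
ft_force: [-0.1, 1.1, -1.0]
grip_width: 0.0857
```

```bash
python3 st.py; python3 shot.py w8 wrist; python3 -c "
from station import *
print(spot_in('wrist','ring_large'))"
python3 - <<'E'
from ringp import *
import pickle
c=pickle.load(open("w8.pkl","rb")); a=gr([.489,-.337],.007,.11); print(inc(a)); print(proj(c,[[.489,-.337,.022],[.489,-.337,0],[.47,-.2206,.018]]))
E
```

```text
16.35 [-0.902  1.141  0.964  1.935  0.264 -2.746] [ 0.496  -0.3945  0.0959] F [-0.1  1.1 -1. ] w 0.0857
[[-0.981 -0.167 -0.104]
 [-0.196  0.811  0.552]
 [-0.008  0.562 -0.827]]
[{'box': [216.5, 2.7, 361.0, 104.3], 'confidence': 0.83}, {'box': [435.6, 200.9, 532.9, 277.7], 'confidence': 0.83}, {'box': [37.1, 130.0, 154.3, 229.9], 'confidence': 0.61}]
(array([-0. , -3.9,  2.1]), np.float64(0.1), array([-0. , -3.9,  2.1]))
[[309.37682832 258.20632597]
 [309.99995567 230.03655263]
 [306.22266401 341.03794777]]
```

View pics/w8.png

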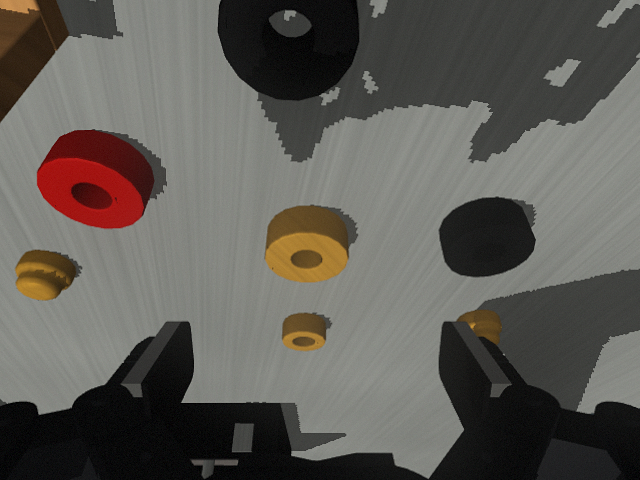

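drive_tool(increments=[{"jaw":0,"x":-1.4,"y":-1,"z":20,"yaw":0},{"jaw":0,"x":0,"y":-1,"z":20,"yaw":0},{"jaw":0,"x":0,"y":0,"z":10,"yaw":0},{"jaw":0,"x":0,"y":0,"z":0,"yaw":0},{"jaw":0,"x":0,"y":0,"z":0,"yaw":0}])

```text
time_s: 16.95
ee_pos: [0.4971, -0.3664, 0.0641]
orientation: [[-0.979, -0.176, -0.099], [-0.202, 0.815, 0.543], [-0.015, 0.552, -0.834]]
ft_force: [-1.0, -0.2, 0.1]
grip_width: 0.0857
```

```bash
python3 st.py; python3 - <<'E'
from ringp import *
print(inc(gr([.4904,-.3367],.007)))
E
```

```text
16.95 [-0.877  1.053  0.703  1.744  0.275 -2.729] [ 0.4971 -0.3664  0.0641] F [-1.  -0.2  0.1] w 0.0857
[[-0.979 -0.176 -0.099]
 [-0.202  0.815  0.543]
 [-0.015  0.552 -0.834]]
(array([ 1.5, -3.7, 66.1]), np.float64(1.4), array([ 0.7, -1.8, 33. ]))
```

drive_tool(increments=[{"jaw":0,"x":0.7,"y":-1.8,"z":22,"yaw":0},{"jaw":0,"x":0.7,"y":-1.8,"z":22,"yaw":0},{"jaw":0,"x":0,"y":0,"z":16,"yaw":0},{"jaw":0,"x":0,"y":0,"z":6,"yaw":0},{"jaw":0,"x":0,"y":0,"z":0,"yaw":0},{"jaw":0.3,"x":0,"y":0,"z":0,"yaw":0}])

```text
time_s: 17.55
ee_pos: [0.4896, -0.3355, 0.006]
orientation: [[-0.98, -0.175, -0.098], [-0.2, 0.816, 0.543], [-0.015, 0.552, -0.834]]
ft_force: [-0.0, 0.3, 0.3]
grip_width: 0.0735
```

```bash
python3 st.py; python3 shot.py w9 wrist; python3 - <<'E'
from ringp import *
print(inc(gr([.4904,-.3367],.007)))
E
```

```text
17.55 [-0.858  1.019  0.476  1.546  0.285 -2.71 ] [ 0.4896 -0.3355  0.006 ] F [-0.   0.3  0.3] w 0.0735
[[-0.98  -0.175 -0.098]
 [-0.2    0.816  0.543]
 [-0.015  0.552 -0.834]]
(array([-0.5,  2.2,  0.2]), np.float64(0.0), array([-0.5,  2.2,  0.2]))
```

View pics/w9.png

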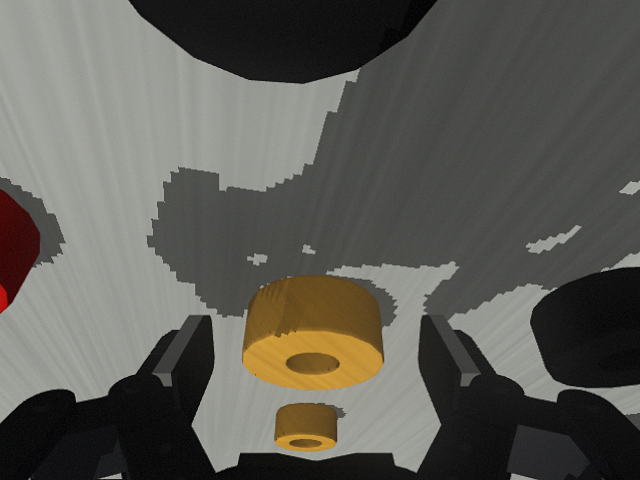

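drive_tool(increments=[{"jaw":0.4,"x":-0.5,"y":2,"z":0,"yaw":0},{"jaw":0.7,"x":0,"y":0,"z":0,"yaw":0},{"jaw":0.8,"x":0,"y":0,"z":0,"yaw":0},{"jaw":1,"x":0,"y":0,"z":0,"yaw":0},{"jaw":1,"x":0,"y":0,"z":0,"yaw":0}])

```text
time_s: 18.1
ee_pos: [0.4899, -0.3342, 0.0074]
orientation: [[-0.98, -0.175, -0.097], [-0.199, 0.816, 0.543], [-0.016, 0.551, -0.834]]
ft_force: [0.6, -3.2, 5.8]
grip_width: 0.0477
```

```bash
python3 st.py; python3 shot.py w10 wrist
```

```text
18.1 [-0.856  1.014  0.471  1.543  0.287 -2.709] [ 0.4899 -0.3342  0.0074] F [ 0.6 -3.2  5.8] w 0.0477
[[-0.98  -0.175 -0.097]
 [-0.199  0.816  0.543]
 [-0.016  0.551 -0.834]]
```

View pics/w10.png

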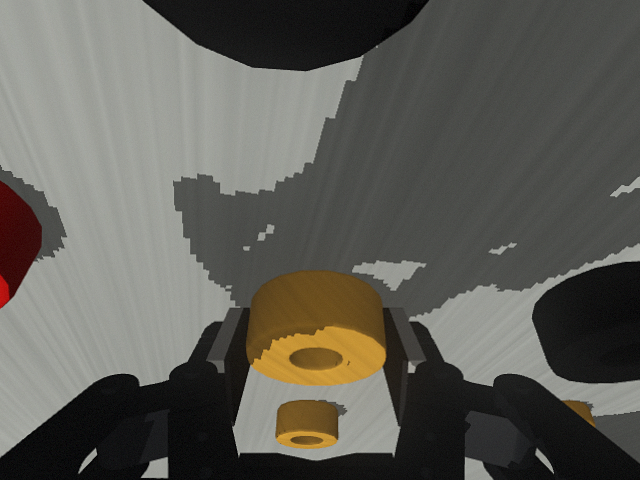

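```bash
python3 - <<'E'
from ringp import *
import pickle
c=pickle.load(open("w10.pkl","rb")); L=atz(c,[(316,357.5)],.022); print("ring in w10",L)
s=read_state(); print("ring-TCP case frame",Rz(q[2]).T@(np.r_[L[0][:2],0]-s['ee_pos']))
seat=np.array([q[0],q[1],0])+Rz(q[2])@[-.01,0,.03]; print("seat",seat)
for n in("w6","w7"):
    c=pickle.load(open(n+".pkl","rb")); print(n,proj(c,[seat,seat+[0,0,.04]]).round(1))
w=cv2.imread("pics/w7.png"); b=cv2.resize(w[0:80,270:390],None,fx=5,fy=5,interpolation=cv2.INTER_CUBIC)
cv2.imwrite("pics/w7p.png",b)
Rt=s['orientation']; print("up100 in tool",(Rt.T@[0,0,100]).round(1))
E
```

```text
ring in w10 [[ 0.48990383 -0.336221    0.022     ]]
ring-TCP case frame [-0.00199541  0.00048373 -0.00733764]
seat [0.54253942 0.10085285 0.03      ]
w6 [[319.7  20.8]
 [319.3  39.3]]
w7 [[320.1  19.7]
 [319.8  38.2]]
up100 in tool [ -1.6  55.1 -83.4]
```

View pics/w7p.png

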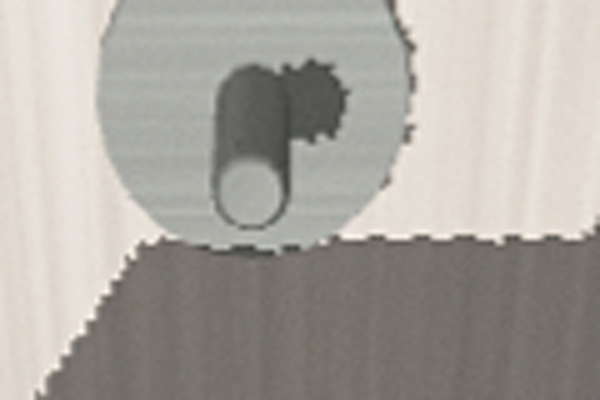

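drive_tool(increments=[{"jaw":1,"x":0,"y":5.5,"z":-8.3,"yaw":0},{"jaw":1,"x":0,"y":11,"z":-16.6,"yaw":0},{"jaw":1,"x":0,"y":16.5,"z":-25,"yaw":0},{"jaw":1,"x":0,"y":16.5,"z":-25,"yaw":0},{"jaw":1,"x":0,"y":16.5,"z":-25,"yaw":0}])

```text
time_s: 18.65
ee_pos: [0.4871, -0.3334, 0.1264]
orientation: [[-0.98, -0.174, -0.1], [-0.2, 0.814, 0.545], [-0.013, 0.554, -0.833]]
ft_force: [1.0, -0.3, -4.3]
grip_width: 0.0477
```

```bash
python3 st.py; python3 shot.py w11 wrist; python3 - <<'E'
from ringp import *
seat=np.array([q[0],q[1],0])+Rz(q[2])@[-.01,0,.03]
ro=Rz(q[2])@[-.002,.0005,-.0073]
np.save("seat.npy",seat)
pre1=seat+[0,0,.065]-ro-cx*.0
print(inc(pre1-cx*.09),inc(pre1,pre1-cx*.09)); print(pre1)
E
```

```text
18.65 [-0.858  0.936  0.619  1.775  0.284 -2.711] [ 0.4871 -0.3334  0.1264] F [ 1.  -0.3 -4.3] w 0.0477
[[-0.98  -0.174 -0.1  ]
 [-0.2    0.814  0.545]
 [-0.013  0.554 -0.833]]
(array([-141.1,  256.1,  206.8]), np.float64(7.6), array([-17.6,  32. ,  25.9])) (array([ 1.1, 75.2, 49.5]), np.float64(1.9), array([ 0.5, 37.6, 24.7]))
[0.5426055  0.10291335 0.1023    ]
```

View pics/w11.png

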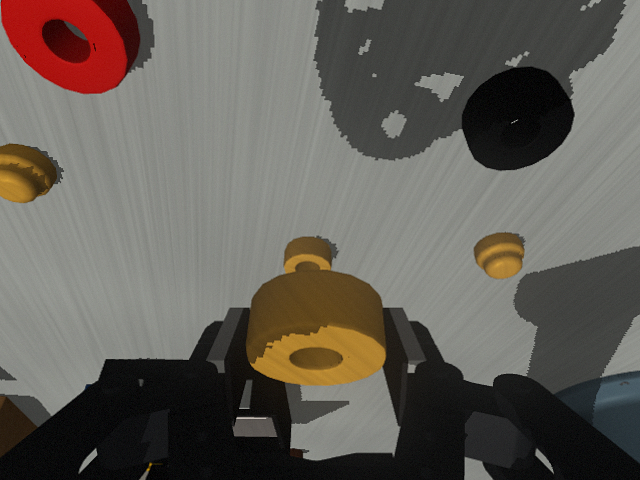

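drive_tool(increments=[{"jaw":1,"x":-17.6,"y":32,"z":25.9,"yaw":0},{"jaw":1,"x":-17.6,"y":32,"z":25.9,"yaw":0},{"jaw":1,"x":-17.6,"y":32,"z":25.9,"yaw":0},{"jaw":1,"x":-17.6,"y":32,"z":25.9,"yaw":0},{"jaw":1,"x":-17.6,"y":32,"z":25.9,"yaw":0},{"jaw":1,"x":-17.6,"y":32,"z":25.9,"yaw":0},{"jaw":1,"x":-17.6,"y":32,"z":25.9,"yaw":0},{"jaw":1,"x":-17.6,"y":32,"z":25.9,"yaw":0},{"jaw":1,"x":0,"y":20,"z":13,"yaw":0},{"jaw":1,"x":0,"y":10,"z":6.5,"yaw":0},{"jaw":1,"x":0,"y":0,"z":0,"yaw":0}])

```text
time_s: 19.8
ee_pos: [0.5519, 0.052, 0.0967]
orientation: [[-0.979, -0.175, -0.102], [-0.202, 0.814, 0.544], [-0.013, 0.553, -0.833]]
ft_force: [-0.0, 0.0, -3.5]
grip_width: 0.0478
```

```bash
python3 st.py; python3 shot.py w12 wrist; python3 - <<'E'
from ringp import *
seat=np.load("seat.npy");ro=Rz(q[2])@[-.002,.0005,-.0073]
import pickle
c=pickle.load(open("w12.pkl","rb"))
print(inc(seat+[0,0,.065]-ro)); print(proj(c,[seat,seat+[0,0,.04],read_state()['ee_pos']+ro+[0,0,.022]]).round(1))
E
```

```text
19.8 [-0.304  0.612 -0.054  1.207  0.51  -2.162] [0.5519 0.052  0.0967] F [-0.   0.  -3.5] w 0.0478
[[-0.979 -0.175 -0.102]
 [-0.202  0.814  0.544]
 [-0.013  0.553 -0.833]]
(array([-0.7, 47.5, 24.8]), np.float64(1.1), array([-0.4, 23.7, 12.4]))
[[316.  261.2]
 [315.  324.1]
 [315.  355.7]]
```

View pics/w12.png

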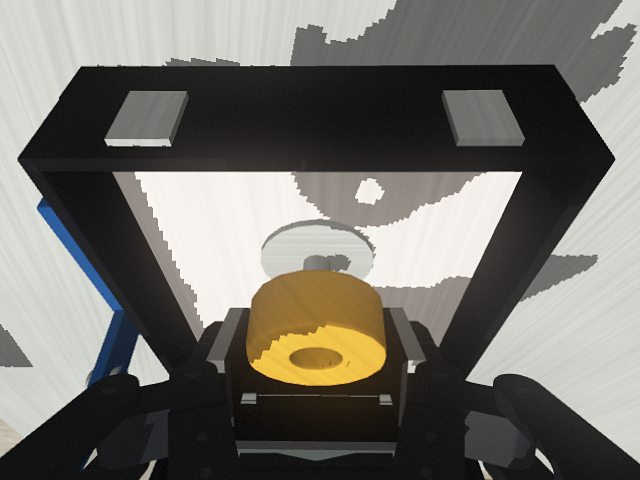

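drive_tool(increments=[{"jaw":1,"x":-0.3,"y":16,"z":8,"yaw":0},{"jaw":1,"x":-0.3,"y":16,"z":8,"yaw":0},{"jaw":1,"x":0,"y":15.5,"z":8.8,"yaw":0},{"jaw":1,"x":0,"y":0,"z":0,"yaw":0},{"jaw":1,"x":0,"y":0,"z":0,"yaw":0},{"jaw":1,"x":0,"y":0,"z":0,"yaw":0}])

```text
time_s: 20.45
ee_pos: [0.5435, 0.1021, 0.1025]
orientation: [[-0.98, -0.173, -0.098], [-0.198, 0.815, 0.544], [-0.014, 0.553, -0.833]]
ft_force: [0.8, 0.4, -5.0]
grip_width: 0.0473
```

```bash
python3 st.py; python3 shot.py w13 wrist; python3 shot.py s13 side; python3 - <<'E'
from ringp import *
import pickle
seat=np.load("seat.npy")
for n,pos in(("w12",None),("w13",None)):
    c=pickle.load(open(n+".pkl","rb"))
s=read_state(); L=atz(c,[(316,357)],s['ee_pos'][2]-.0073+.022)[0]
print("ring(if hole 316,357)",L, "err to seat, case:",Rz(q[2]).T@(seat-L))
ro=Rz(q[2])@[-.002,.0005,-.0073]; print(inc(seat+[0,0,.065]-ro))
im=cv2.imread("pics/s13.png"); cv2.imwrite("pics/s13c.png",cv2.resize(im[120:280,210:370],None,fx=3.7,fy=3.7,interpolation=cv2.INTER_CUBIC))
E
```

```text
20.45 [-0.226  0.563 -0.12   1.143  0.533 -2.071] [0.5435 0.1021 0.1025] F [ 0.8  0.4 -5. ] w 0.0473
[[-0.98  -0.173 -0.098]
 [-0.198  0.815  0.544]
 [-0.014  0.553 -0.833]]
ring(if hole 316,357) [0.54364626 0.09955148 0.11719048] err to seat, case: [ 0.00150588  0.00080685 -0.08719048]
(array([0.8, 0.6, 0.6]), np.float64(0.0), array([0.8, 0.6, 0.6]))
```

View pics/w13.png

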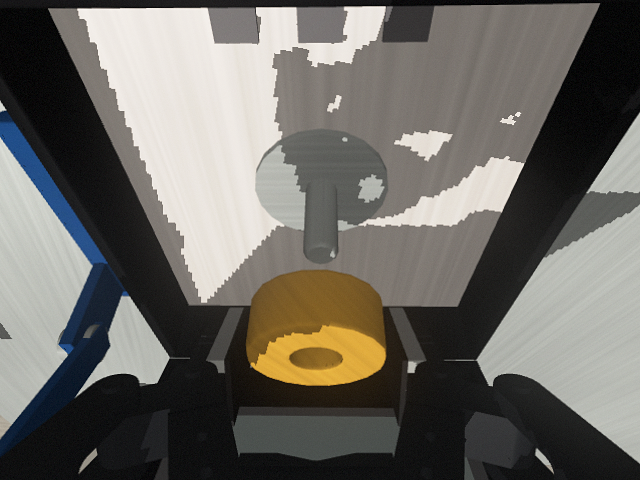

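View pics/s13c.png

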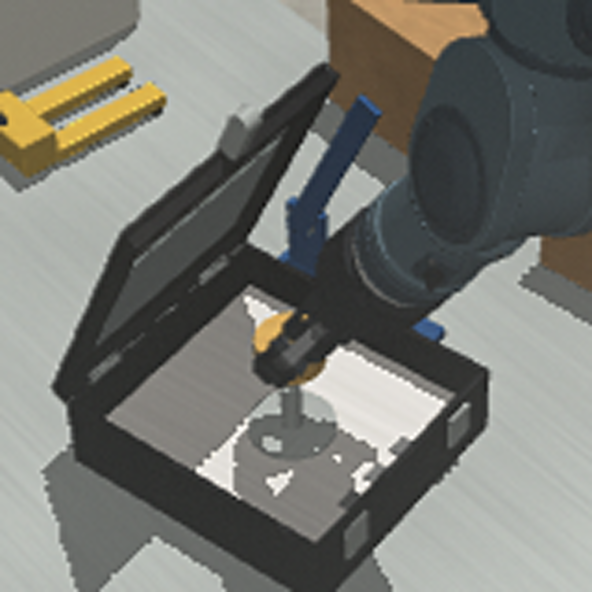

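```bash
python3 - <<'E'
from ringp import *
import pickle
c=pickle.load(open("w13.pkl","rb")); seat=np.load("seat.npy"); s=read_state()
w=cv2.imread("pics/w13.png"); b=cv2.resize(w[100:400,230:400],None,fx=3.5,fy=3.5,interpolation=cv2.INTER_CUBIC)
cv2.imwrite("pics/w13c.png",b[:600]); cv2.imwrite("pics/w13d.png",b[500:])
print(proj(c,[seat,seat+[0,0,.04]]).round(1))
# pan rim, post top outlines predicted
a=np.linspace(0,2*np.pi,60)
o=proj(c,np.c_[seat[0]+.032*np.cos(a),seat[1]+.032*np.sin(a),np.full(60,.03)]); print("pan x",o[:,0].min(),o[:,0].max(),"y",o[:,1].min(),o[:,1].max())
o=proj(c,np.c_[seat[0]+.0060*np.cos(a),seat[1]+.0060*np.sin(a),np.full(60,.07)]); print("posttop x",o[:,0].min(),o[:,0].max(),"y",o[:,1].min(),o[:,1].max())
E
```

```text
[[320.4 188.4]
 [319.6 253.6]]
pan x 253.79317564925893 387.2577013992662 y 132.78527761980325 231.9819646054519
posttop x 305.43767743080844 333.7759031266344 y 244.58446262948527 262.10302547261335
```

View pics/w13c.png

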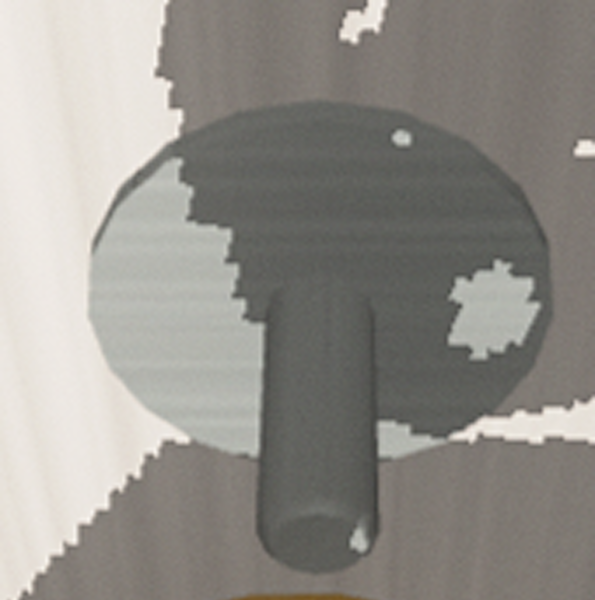

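View pics/w13d.png

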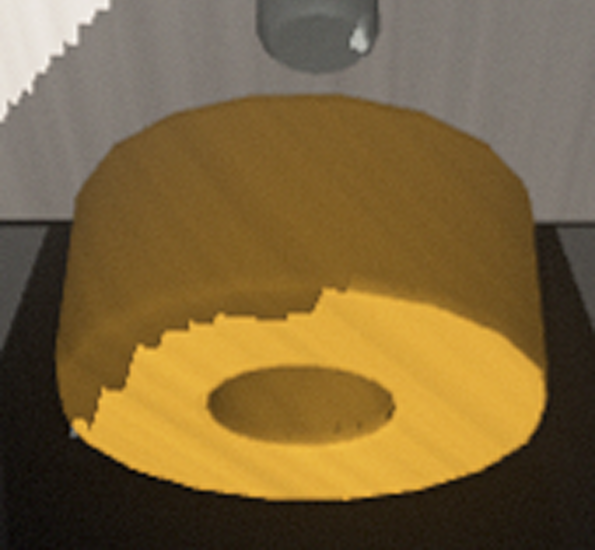

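```bash
python3 - <<'E'
from ringp import *
import pickle
c=pickle.load(open("w13.pkl","rb")); s=read_state()
P=atz(c,[(320.4,255)],.07)[0]; L=atz(c,[(316.1,358.5)],s['ee_pos'][2]-.0073+.022)[0]
e=P-L; e[2]=0; print(P,L,"case",Rz(q[2]).T@e*1000,"tool",s['orientation'].T@e*1000)
print("down 10 tool",(s['orientation'].T@[0,0,-10]).round(2))
E
```

```text
[0.5420066  0.10174277 0.07      ] [0.54336888 0.10075038 0.11719048] case [1.25784871 1.12181325 0.        ] tool [1.1380643  1.04486972 0.67357647]
down 10 tool [ 0.14 -5.53  8.33]
```

drive_tool(increments=[{"jaw":1,"x":1.1,"y":0.9,"z":0.6,"yaw":0},{"jaw":1,"x":0.1,"y":-4.4,"z":6.7,"yaw":0},{"jaw":1,"x":0.1,"y":-4.4,"z":6.7,"yaw":0},{"jaw":1,"x":0,"y":-2.8,"z":4.2,"yaw":0},{"jaw":1,"x":0,"y":0,"z":0,"yaw":0},{"jaw":1,"x":0,"y":0,"z":0,"yaw":0}])

```text
time_s: 21.15
ee_pos: [0.5415, 0.1043, 0.0812]
orientation: [[-0.98, -0.174, -0.1], [-0.2, 0.815, 0.545], [-0.014, 0.554, -0.833]]
ft_force: [-0.4, -1.0, -3.2]
grip_width: 0.0476
```

```bash
python3 st.py; python3 shot.py w14 wrist; python3 - <<'E'
from ringp import *
w=cv2.imread("pics/w14.png"); b=cv2.resize(w[190:390,230:400],None,fx=3.5,fy=3.5,interpolation=cv2.INTER_CUBIC)
cv2.imwrite("pics/w14c.png",b[:600])
ro=Rz(q[2])@[-.002,.0005,-.0073]; seat=np.load("seat.npy");s=read_state()
print("ring-seat case",Rz(q[2]).T@(s['ee_pos']+ro-seat)*1000)
E
```

```text
21.15 [-0.223  0.582 -0.15   1.095  0.534 -2.069] [0.5415 0.1043 0.0812] F [-0.4 -1.  -3.2] w 0.0476
[[-0.98  -0.174 -0.1  ]
 [-0.2    0.815  0.545]
 [-0.014  0.554 -0.833]]
ring-seat case [ 1.45769999  0.46617218 44.21112198]
```

View pics/w14c.png

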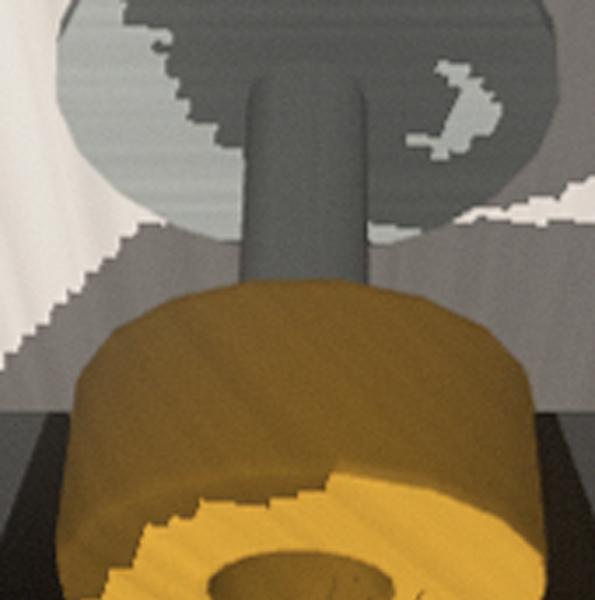

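drive_tool(increments=[{"jaw":1,"x":0,"y":-0.9,"z":-0.6,"yaw":0},{"jaw":1,"x":0,"y":-1.7,"z":2.5,"yaw":0},{"jaw":1,"x":0,"y":-1.7,"z":2.5,"yaw":0},{"jaw":1,"x":0,"y":0,"z":0,"yaw":0}])

```text
time_s: 21.6
ee_pos: [0.5418, 0.1031, 0.075]
orientation: [[-0.98, -0.174, -0.1], [-0.2, 0.815, 0.544], [-0.014, 0.553, -0.833]]
ft_force: [-0.0, -0.4, -4.4]
grip_width: 0.0475
```

```bash
cat > rs.py <<'E'
from ringp import *
ro=Rz(q[2])@[-.002,.0005,-.0073]; seat=np.load("seat.npy");s=read_state()
print("ring-seat case",(Rz(q[2]).T@(s['ee_pos']+ro-seat)*1000).round(2),s['ft_force'].round(1),s['moment'].round(2))
E
python3 rs.py
```

```text
ring-seat case [ 0.31  0.73 37.68] [-0.  -0.4 -4.4] [-0.89 -0.12  0.05]
```

drive_tool(increments=[{"jaw":1,"x":0,"y":-1.7,"z":2.5,"yaw":0},{"jaw":1,"x":0,"y":-1.7,"z":2.5,"yaw":0},{"jaw":1,"x":0,"y":0,"z":0,"yaw":0}])

```text
time_s: 21.9
ee_pos: [0.5419, 0.103, 0.0689]
orientation: [[-0.98, -0.174, -0.1], [-0.2, 0.815, 0.544], [-0.013, 0.553, -0.833]]
ft_force: [0.1, 0.5, -2.8]
grip_width: 0.0479
```

```bash
python3 rs.py
```

```text
ring-seat case [ 0.27  0.68 31.58] [ 0.1  0.5 -2.8] [-0.82 -0.12 -0.  ]
```

drive_tool(increments=[{"jaw":1,"x":0,"y":-2.2,"z":3.3,"yaw":0},{"jaw":1,"x":0,"y":-2.2,"z":3.3,"yaw":0},{"jaw":1,"x":0.1,"y":-2.2,"z":3.3,"yaw":0},{"jaw":1,"x":0.1,"y":-2.2,"z":3.3,"yaw":0},{"jaw":1,"x":0.1,"y":-2.2,"z":3.3,"yaw":0},{"jaw":1,"x":0,"y":-1.7,"z":2.5,"yaw":0},{"jaw":1,"x":0,"y":0,"z":0,"yaw":0}])

```text
time_s: 22.6
ee_pos: [0.5419, 0.103, 0.046]
orientation: [[-0.98, -0.174, -0.1], [-0.2, 0.815, 0.544], [-0.013, 0.553, -0.833]]
ft_force: [-0.3, 0.1, -3.4]
grip_width: 0.0477
```

```bash
python3 rs.py
```

```text
ring-seat case [0.23 0.65 8.72] [-0.3  0.1 -3.4] [-0.85 -0.14 -0.02]
```

drive_tool(increments=[{"jaw":1,"x":0,"y":-1.7,"z":2.5,"yaw":0},{"jaw":1,"x":0,"y":-1.1,"z":1.7,"yaw":0},{"jaw":1,"x":0,"y":-0.8,"z":1.2,"yaw":0},{"jaw":1,"x":0,"y":-0.5,"z":0.8,"yaw":0},{"jaw":1,"x":0,"y":0,"z":0,"yaw":0}])

```text
time_s: 23.1
ee_pos: [0.5423, 0.103, 0.039]
orientation: [[-0.98, -0.174, -0.099], [-0.2, 0.815, 0.544], [-0.014, 0.553, -0.833]]
ft_force: [-0.1, -0.5, -4.0]
grip_width: 0.0482
```

```bash
python3 rs.py
```

```text
ring-seat case [0.15 0.28 1.71] [-0.1 -0.5 -4. ] [-0.85 -0.19  0.02]
```

drive_tool(increments=[{"jaw":1,"x":0,"y":-0.4,"z":0.6,"yaw":0},{"jaw":1,"x":0,"y":-0.4,"z":0.6,"yaw":0},{"jaw":1,"x":0,"y":-0.2,"z":0.3,"yaw":0},{"jaw":1,"x":0,"y":0,"z":0,"yaw":0}])

```text
time_s: 23.5
ee_pos: [0.5425, 0.103, 0.0375]
orientation: [[-0.98, -0.174, -0.099], [-0.2, 0.815, 0.544], [-0.014, 0.553, -0.833]]
ft_force: [0.4, -0.7, -2.2]
grip_width: 0.0479
```

```bash
python3 rs.py
```

```text
ring-seat case [0.1  0.11 0.18] [ 0.4 -0.7 -2.2] [-0.81 -0.11 -0.  ]
```

drive_tool(increments=[{"jaw":1,"x":0,"y":-0.4,"z":0.6,"yaw":0},{"jaw":1,"x":0,"y":-0.3,"z":0.5,"yaw":0},{"jaw":1,"x":0,"y":0,"z":0,"yaw":0}])

```text
time_s: 23.8
ee_pos: [0.5425, 0.103, 0.0374]
orientation: [[-0.98, -0.174, -0.098], [-0.199, 0.814, 0.545], [-0.015, 0.554, -0.832]]
ft_force: [-4.1, -2.7, 6.7]
grip_width: 0.0479
```

```bash
python3 rs.py
```

```text
ring-seat case [0.11 0.07 0.06] [-4.1 -2.7  6.7] [-0.27  0.51  0.41]
```

drive_tool(increments=[{"jaw":0.5,"x":0,"y":0,"z":0,"yaw":0},{"jaw":0.3,"x":0,"y":0,"z":0,"yaw":0},{"jaw":0.2,"x":0,"y":0,"z":0,"yaw":0},{"jaw":0.2,"x":0,"y":0,"z":-10,"yaw":0},{"jaw":0.2,"x":0,"y":0,"z":-30,"yaw":0},{"jaw":0.2,"x":0,"y":0,"z":-40,"yaw":0},{"jaw":0,"x":0,"y":0,"z":-40,"yaw":0},{"jaw":0,"x":0,"y":0,"z":0,"yaw":0},{"jaw":0,"x":0,"y":0,"z":0,"yaw":0}])

```text
time_s: 24.7
ee_pos: [0.5555, 0.0366, 0.137]
orientation: [[-0.98, -0.175, -0.096], [-0.199, 0.815, 0.544], [-0.017, 0.552, -0.834]]
ft_force: [0.3, 1.1, -1.2]
grip_width: 0.0856
```

```bash
python3 st.py; python3 shot.py w15 wrist
```

```text
24.7 [-0.328  0.589  0.018  1.309  0.505 -2.184] [0.5555 0.0366 0.137 ] F [ 0.3  1.1 -1.2] w 0.0856
[[-0.98  -0.175 -0.096]
 [-0.199  0.815  0.544]
 [-0.017  0.552 -0.834]]
```

View pics/w15.png

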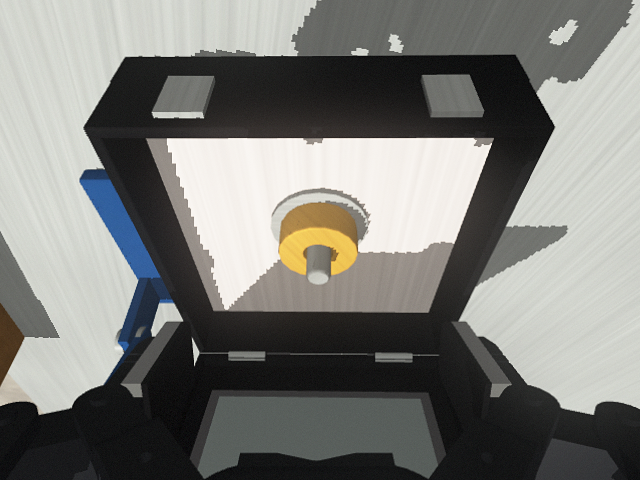

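```bash
python3 - <<'E'
from ringp import *
S=[.4715,-.2203]
a=gr(S,.008,.10); print(a,inc(a))
E
```

```text
[ 0.48069456 -0.27180036  0.09130961] (array([ 134.6, -263.8, -123.9]), np.float64(6.8), array([ 19.2, -37.7, -17.7]))
```

drive_tool(increments=[{"jaw":0,"x":12,"y":-37,"z":-25,"yaw":0},{"jaw":0,"x":19,"y":-38,"z":-17,"yaw":0},{"jaw":0,"x":20,"y":-38,"z":-17,"yaw":0},{"jaw":0,"x":21,"y":-38,"z":-17,"yaw":0},{"jaw":0,"x":21,"y":-38,"z":-17,"yaw":0},{"jaw":0,"x":21,"y":-38,"z":-16,"yaw":0},{"jaw":0,"x":20.6,"y":-36.8,"z":-14.9,"yaw":0},{"jaw":0,"x":0,"y":0,"z":0,"yaw":0},{"jaw":0,"x":0,"y":0,"z":0,"yaw":0}])

```text
time_s: 25.65
ee_pos: [0.4799, -0.271, 0.0899]
orientation: [[-0.98, -0.172, -0.1], [-0.198, 0.813, 0.547], [-0.013, 0.556, -0.831]]
ft_force: [0.8, -0.2, 0.5]
grip_width: 0.0854
```

```bash
python3 st.py; python3 shot.py w16 wrist;  python3 - <<'E'
from ringp import *
import pickle
S=[.4715,-.2203];c=pickle.load(open("w16.pkl","rb"))
print(inc(gr(S,.008)),proj(c,[S+[.018],S+[0]]))
E
```

```text
25.65 [-0.806  0.836  0.323  1.567  0.312 -2.662] [ 0.4799 -0.271   0.0899] F [ 0.8 -0.2  0.5] w 0.0854
[[-0.98  -0.172 -0.1  ]
 [-0.198  0.813  0.547]
 [-0.013  0.556 -0.831]]
(array([-0.2, -1.2, 98.4]), np.float64(2.1), array([-0.1, -0.4, 32.8])) [[314.28609647 255.352912  ]
 [314.75593902 231.79570498]]
```

View pics/w16.png

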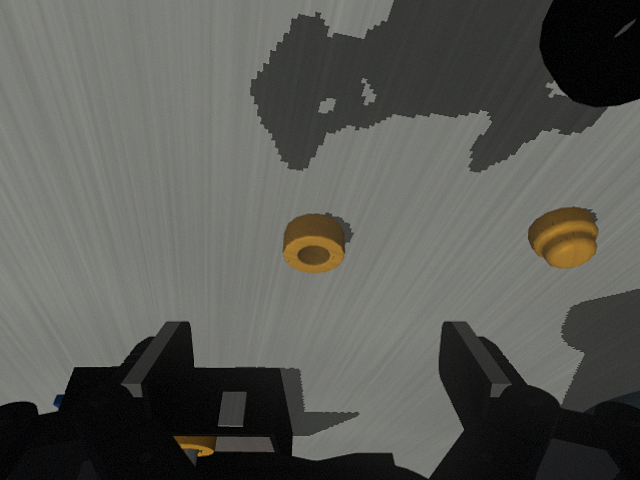

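drive_tool(increments=[{"jaw":0,"x":0,"y":-0.6,"z":30,"yaw":0},{"jaw":0,"x":0,"y":-0.6,"z":30,"yaw":0},{"jaw":0.2,"x":0,"y":0,"z":24,"yaw":0},{"jaw":0.4,"x":0,"y":0,"z":10,"yaw":0},{"jaw":0.4,"x":0,"y":0,"z":4,"yaw":0},{"jaw":0.4,"x":0,"y":0,"z":0,"yaw":0}])

```text
time_s: 26.3
ee_pos: [0.4715, -0.2185, 0.0095]
orientation: [[-0.979, -0.175, -0.099], [-0.201, 0.814, 0.544], [-0.014, 0.553, -0.833]]
ft_force: [-0.5, -0.9, -0.4]
grip_width: 0.0513
```

```bash
python3 st.py; python3 - <<'E'
from ringp import *
S=[.4715,-.2203]
print(inc(gr(S,.007)))
E
```

```text
26.3 [-0.757  0.825  0.078  1.315  0.333 -2.619] [ 0.4715 -0.2185  0.0095] F [-0.5 -0.9 -0.4] w 0.0513
[[-0.979 -0.175 -0.099]
 [-0.201  0.814  0.544]
 [-0.014  0.553 -0.833]]
(array([ 0.4, -0.4,  2.8]), np.float64(0.1), array([ 0.4, -0.4,  2.8]))
```

drive_tool(increments=[{"jaw":0.5,"x":0.3,"y":-0.4,"z":2.5,"yaw":0},{"jaw":0.6,"x":0,"y":0,"z":0,"yaw":0},{"jaw":1,"x":0,"y":0,"z":0,"yaw":0},{"jaw":1,"x":0,"y":0,"z":0,"yaw":0},{"jaw":1,"x":0,"y":0,"z":0,"yaw":0}])

```text
time_s: 26.8
ee_pos: [0.4715, -0.2193, 0.0077]
orientation: [[-0.98, -0.175, -0.097], [-0.199, 0.816, 0.543], [-0.016, 0.552, -0.834]]
ft_force: [-0.1, -2.5, 5.6]
grip_width: 0.0335
```

```bash
python3 st.py; python3 shot.py w17 wrist
```

```text
26.8 [-0.759  0.826  0.074  1.309  0.334 -2.619] [ 0.4715 -0.2193  0.0077] F [-0.1 -2.5  5.6] w 0.0335
[[-0.98  -0.175 -0.097]
 [-0.199  0.816  0.543]
 [-0.016  0.552 -0.834]]
```

View pics/w17.png

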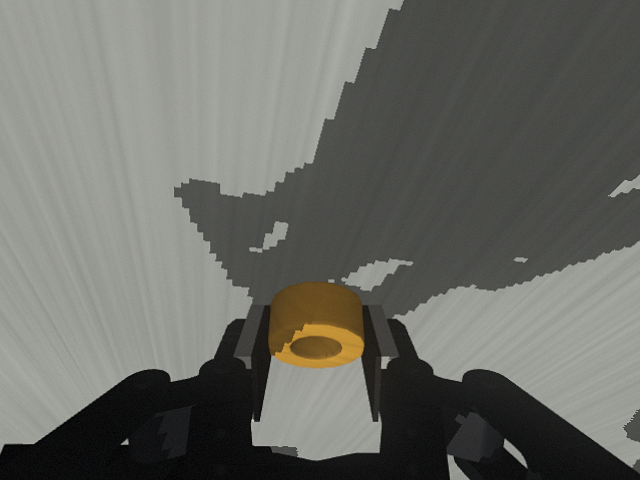

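drive_tool(increments=[{"jaw":0.5,"x":0,"y":0,"z":0,"yaw":0},{"jaw":0.5,"x":0,"y":1.2,"z":-2,"yaw":0},{"jaw":0.5,"x":0,"y":0,"z":0,"yaw":0},{"jaw":1,"x":0,"y":0,"z":0,"yaw":0},{"jaw":1,"x":0,"y":0,"z":0,"yaw":0},{"jaw":1,"x":0,"y":0,"z":0,"yaw":0}])

```text
time_s: 27.45
ee_pos: [0.4707, -0.2186, 0.0095]
orientation: [[-0.98, -0.174, -0.099], [-0.2, 0.815, 0.544], [-0.014, 0.553, -0.833]]
ft_force: [-1.3, -1.1, 5.9]
grip_width: 0.0332
```

```bash
python3 st.py; python3 shot.py w18 wrist; python3 -c "
import cv2
w=cv2.imread('pics/w18.png');cv2.imwrite('pics/w18c.png',cv2.resize(w[250:400,230:400],None,fx=4,fy=4,interpolation=cv2.INTER_CUBIC))"
```

```text
27.45 [-0.758  0.824  0.075  1.313  0.333 -2.619] [ 0.4707 -0.2186  0.0095] F [-1.3 -1.1  5.9] w 0.0332
[[-0.98  -0.174 -0.099]
 [-0.2    0.815  0.544]
 [-0.014  0.553 -0.833]]
```

View pics/w18c.png

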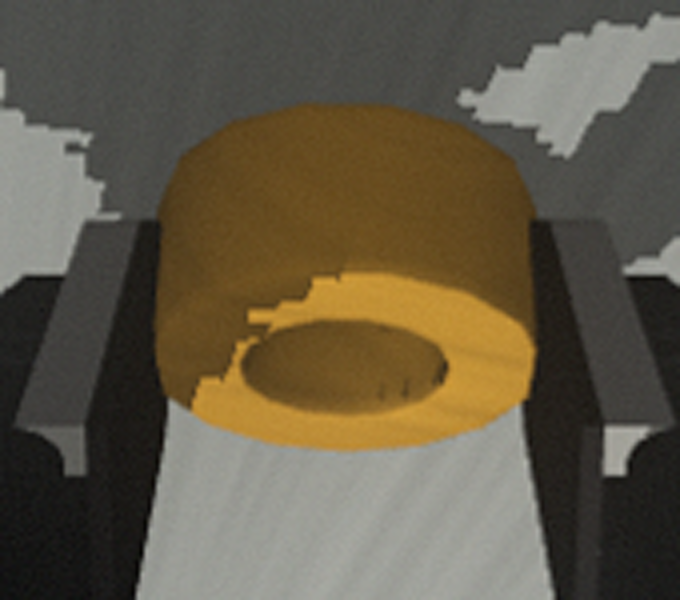

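```bash
python3 - <<'E'
from ringp import *
import pickle
c=pickle.load(open("w18.pkl","rb")); s=read_state(); L=atz(c,[(316.1,341.6)],.018)[0]; L[2]=0
ro=Rz(q[2]).T@(L-s['ee_pos']); print(L,"ro",ro); np.save("ro.npy",ro)
seat=np.load("seat.npy")
# calibration of how L's final seat pose compared: use kinematic seat
lift=s['ee_pos']+[0,0,.12]
tgt=seat+[0,0,.068]-Rz(q[2])@ro; pre=tgt-cx*.06
print(inc(lift),inc(pre,lift),inc(tgt,pre))
E
sed -i 's/ro=Rz(q\[2\])@\[.*\];/ro=Rz(q[2])@np.load("ro.npy");/' rs.py
```

```text
[ 0.47071668 -0.22043093  0.        ] ro [-0.00179591  0.00038509 -0.00952279]
(array([  -1.7,   66.3, -100. ]), np.float64(2.6), array([ -0.6,  22.1, -33.3])) (array([-134.9,  187.1,  152.9]), np.float64(5.9), array([-22.5,  31.2,  25.5])) (array([ 0.7, 50. , 33.2]), np.float64(1.3), array([ 0.4, 25. , 16.6]))
```

drive_tool(increments=[{"jaw":1,"x":0,"y":5.5,"z":-8.3,"yaw":0},{"jaw":1,"x":0,"y":16.3,"z":-25,"yaw":0},{"jaw":1,"x":0,"y":22,"z":-33,"yaw":0},{"jaw":1,"x":-1,"y":22,"z":-33,"yaw":0},{"jaw":1,"x":-22.5,"y":31.2,"z":25.5,"yaw":0},{"jaw":1,"x":-22.5,"y":31.2,"z":25.5,"yaw":0},{"jaw":1,"x":-22.5,"y":31.2,"z":25.5,"yaw":0},{"jaw":1,"x":-22.5,"y":31.2,"z":25.5,"yaw":0},{"jaw":1,"x":-22.5,"y":31.2,"z":25.5,"yaw":0},{"jaw":1,"x":-22.5,"y":31.2,"z":25.5,"yaw":0},{"jaw":1,"x":0,"y":0,"z":0,"yaw":0}])

```text
time_s: 28.6
ee_pos: [0.554, 0.0497, 0.1063]
orientation: [[-0.978, -0.18, -0.103], [-0.207, 0.812, 0.545], [-0.015, 0.555, -0.832]]
ft_force: [0.0, -0.7, -1.4]
grip_width: 0.0329
```

```bash
python3 st.py; python3 rs.py; python3 - <<'E'
from ringp import *
seat=np.load("seat.npy");ro=np.load("ro.npy")
print(inc(seat+[0,0,.068]-Rz(q[2])@ro))
E
```

```text
28.6 [-0.308  0.61  -0.031  1.236  0.51  -2.172] [0.554  0.0497 0.1063] F [ 0.  -0.7 -1.4] w 0.0329
[[-0.978 -0.18  -0.103]
 [-0.207  0.812  0.545]
 [-0.015  0.555 -0.832]]
ring-seat case [-5.421e+01 -3.000e-02  6.674e+01] [ 0.  -0.7 -1.4] [-0.62 -0.07 -0.03]
(array([ 0.2, 45.8, 29. ]), np.float64(1.2), array([ 0.1, 22.9, 14.5]))
```

drive_tool(increments=[{"jaw":1,"x":0,"y":18,"z":11,"yaw":0},{"jaw":1,"x":0,"y":17,"z":11,"yaw":0},{"jaw":1,"x":0,"y":9.5,"z":6.5,"yaw":0},{"jaw":1,"x":0,"y":0,"z":0,"yaw":0},{"jaw":1,"x":0,"y":0,"z":0,"yaw":0},{"jaw":1,"x":0,"y":0,"z":0,"yaw":0}])

```text
time_s: 29.2
ee_pos: [0.5444, 0.095, 0.1071]
orientation: [[-0.98, -0.174, -0.098], [-0.199, 0.815, 0.544], [-0.014, 0.553, -0.833]]
ft_force: [0.3, 0.5, -0.4]
grip_width: 0.0332
```

```bash
python3 st.py; python3 rs.py; python3 shot.py w19 wrist; python3 -c "
import cv2
w=cv2.imread('pics/w19.png');cv2.imwrite('pics/w19c.png',cv2.resize(w[130:380,230:410],None,fx=3.2,fy=3.2,interpolation=cv2.INTER_CUBIC)[:600]);cv2.imwrite('pics/w19d.png',cv2.resize(w[230:380,230:410],None,fx=4,fy=4,interpolation=cv2.INTER_CUBIC))"
```

```text
29.2 [-0.238  0.564 -0.106  1.163  0.53  -2.084] [0.5444 0.095  0.1071] F [ 0.3  0.5 -0.4] w 0.0332
[[-0.98  -0.174 -0.098]
 [-0.199  0.815  0.544]
 [-0.014  0.553 -0.833]]
ring-seat case [-7.95 -0.14 67.55] [ 0.3  0.5 -0.4] [-0.57 -0.15 -0.05]
```

View pics/w19d.png

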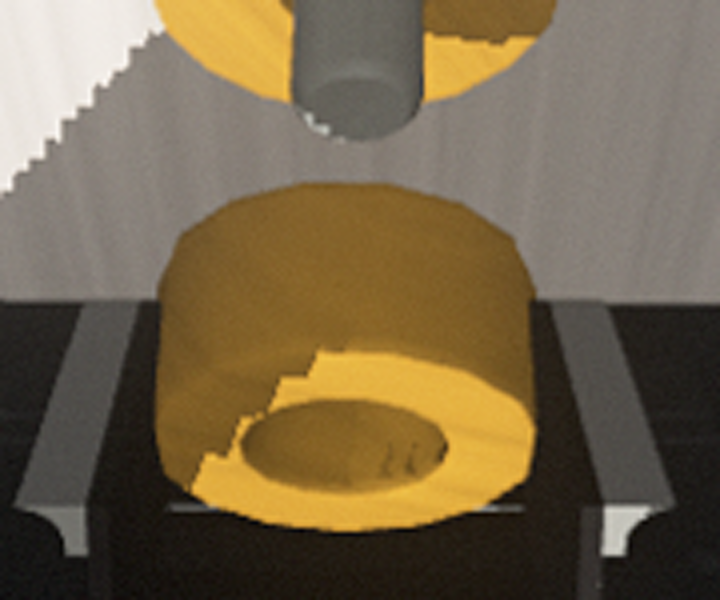

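```bash
python3 - <<'E'
from ringp import *
import pickle
c=pickle.load(open("w19.pkl","rb")); s=read_state()
P=atz(c,[(319.4,257)],.07)[0]; L=atz(c,[(316.1,341.4)],s['ee_pos'][2]-.0095+.018)[0]
e=P-L; e[2]=0; print("case",Rz(q[2]).T@e*1000,"tool",s['orientation'].T@e*1000)
E
```

```text
case [9.24644799 0.6811937  0.        ] tool [0.80038459 7.70368117 5.09642092]
```

drive_tool(increments=[{"jaw":1,"x":0.3,"y":3.4,"z":2.3,"yaw":0},{"jaw":1,"x":0,"y":3.4,"z":2.2,"yaw":0},{"jaw":1,"x":0,"y":-4.4,"z":6.7,"yaw":0},{"jaw":1,"x":0,"y":-4.4,"z":6.7,"yaw":0},{"jaw":1,"x":0,"y":-3.3,"z":5,"yaw":0},{"jaw":1,"x":0,"y":0,"z":0,"yaw":0},{"jaw":1,"x":0,"y":0,"z":0,"yaw":0}])

```text
time_s: 29.95
ee_pos: [0.5421, 0.1041, 0.0848]
orientation: [[-0.98, -0.174, -0.1], [-0.2, 0.815, 0.545], [-0.014, 0.553, -0.833]]
ft_force: [0.9, 0.9, -0.7]
grip_width: 0.0333
```

```bash
python3 rs.py
```

```text
ring-seat case [ 1.48  0.15 45.24] [ 0.9  0.9 -0.7] [-0.51 -0.16  0.02]
```

Now 1.5 mm too far in x, so I'll shift back and descend just below the post top (40 mm).

drive_tool(increments=[{"jaw":1,"x":0,"y":-1,"z":-0.7,"yaw":0},{"jaw":1,"x":0,"y":-1.4,"z":2.1,"yaw":0},{"jaw":1,"x":0,"y":-1.4,"z":2.1,"yaw":0},{"jaw":1,"x":0,"y":-1.4,"z":2.1,"yaw":0},{"jaw":1,"x":0,"y":0,"z":0,"yaw":0}])

```text
time_s: 30.45
ee_pos: [0.5424, 0.1029, 0.0771]
orientation: [[-0.98, -0.174, -0.099], [-0.2, 0.815, 0.544], [-0.014, 0.553, -0.833]]
ft_force: [-0.2, 1.0, -1.8]
grip_width: 0.0334
```

```bash
python3 rs.py
```

```text
ring-seat case [ 0.23  0.12 37.61] [-0.2  1.  -1.8] [-0.59 -0.09  0.04]
```

drive_tool(increments=[{"jaw":1,"x":0,"y":-1.7,"z":2.5,"yaw":0},{"jaw":1,"x":0,"y":-1.7,"z":2.5,"yaw":0},{"jaw":1,"x":0,"y":-1.7,"z":2.5,"yaw":0},{"jaw":1,"x":0,"y":-1.4,"z":2.1,"yaw":0},{"jaw":1,"x":0,"y":0,"z":0,"yaw":0}])

```text
time_s: 30.95
ee_pos: [0.5425, 0.1028, 0.0655]
orientation: [[-0.98, -0.174, -0.1], [-0.2, 0.815, 0.544], [-0.013, 0.553, -0.833]]
ft_force: [0.1, 0.2, -1.2]
grip_width: 0.0335
```

```bash
python3 rs.py
```

```text
ring-seat case [ 1.400e-01 -1.000e-02  2.595e+01] [ 0.1  0.2 -1.2] [-0.59 -0.1   0.  ]
```

drive_tool(increments=[{"jaw":1,"x":0,"y":-0.8,"z":1.2,"yaw":0},{"jaw":1,"x":0,"y":-0.6,"z":0.8,"yaw":0},{"jaw":1,"x":0,"y":-0.4,"z":0.6,"yaw":0},{"jaw":1,"x":0,"y":0,"z":0,"yaw":0}])

```text
time_s: 31.35
ee_pos: [0.5429, 0.1027, 0.0627]
orientation: [[-0.98, -0.174, -0.099], [-0.2, 0.815, 0.544], [-0.014, 0.553, -0.833]]
ft_force: [0.8, 0.2, -1.3]
grip_width: 0.0332
```

```bash
python3 rs.py
```

```text
ring-seat case [-0.04 -0.35 23.22] [ 0.8  0.2 -1.3] [-0.59 -0.07  0.01]
```

drive_tool(increments=[{"jaw":1,"x":0,"y":-0.4,"z":0.6,"yaw":0},{"jaw":1,"x":0,"y":-0.4,"z":0.6,"yaw":0},{"jaw":1,"x":0,"y":-0.2,"z":0.4,"yaw":0},{"jaw":1,"x":0,"y":0,"z":0,"yaw":0}])

```text
time_s: 31.75
ee_pos: [0.543, 0.1027, 0.0615]
orientation: [[-0.98, -0.174, -0.098], [-0.199, 0.815, 0.545], [-0.015, 0.553, -0.833]]
ft_force: [-1.6, -2.1, 4.9]
grip_width: 0.0334
```

```bash
python3 rs.py
```

```text
ring-seat case [-0.06 -0.49 22.  ] [-1.6 -2.1  4.9] [-0.23  0.28  0.25]
```

Contact at exactly 22.0 mm, with +4.9 N. The narrow ring is on the wide one, so I'll release and back out.

drive_tool(increments=[{"jaw":0.6,"x":0,"y":0,"z":0,"yaw":0},{"jaw":0.4,"x":0,"y":0,"z":0,"yaw":0},{"jaw":0.3,"x":0,"y":0,"z":0,"yaw":0},{"jaw":0.3,"x":0,"y":0,"z":-10,"yaw":0},{"jaw":0.3,"x":0,"y":0,"z":-30,"yaw":0},{"jaw":0.2,"x":0,"y":0,"z":-40,"yaw":0},{"jaw":0,"x":0,"y":-5,"z":-45,"yaw":0},{"jaw":0,"x":0,"y":-5,"z":-45,"yaw":0},{"jaw":0,"x":0,"y":0,"z":-45,"yaw":0},{"jaw":0,"x":0,"y":0,"z":-45,"yaw":0},{"jaw":0,"x":0,"y":0,"z":0,"yaw":0},{"jaw":0,"x":0,"y":0,"z":0,"yaw":0}])

```text
time_s: 32.95
ee_pos: [0.5712, -0.0482, 0.2728]
orientation: [[-0.98, -0.175, -0.096], [-0.199, 0.816, 0.543], [-0.017, 0.552, -0.834]]
ft_force: [0.2, 0.1, -0.7]
grip_width: 0.0857
```

```bash
python3 st.py; python3 shot.py w20 wrist; python3 shot.py s20 side
python3 -c "
import cv2
im=cv2.imread('pics/s20.png'); cv2.imwrite('pics/s20c.png',cv2.resize(im[120:280,210:370],None,fx=3.7,fy=3.7,interpolation=cv2.INTER_CUBIC))"
```

```text
32.95 [-0.446  0.634  0.447  1.751  0.466 -2.309] [ 0.5712 -0.0482  0.2728] F [ 0.2  0.1 -0.7] w 0.0857
[[-0.98  -0.175 -0.096]
 [-0.199  0.816  0.543]
 [-0.017  0.552 -0.834]]
```

View pics/w20.png

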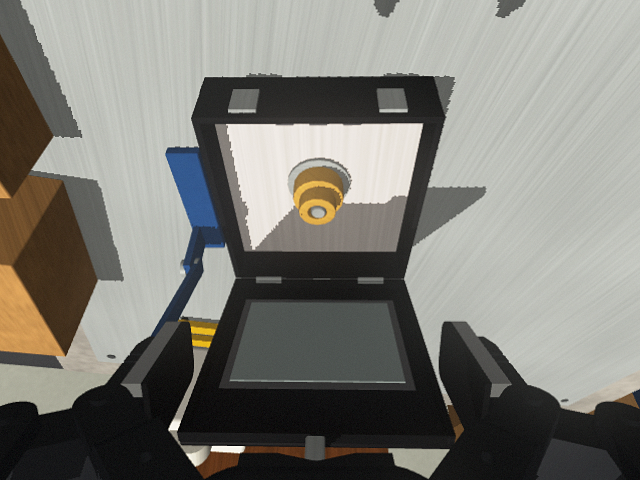

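View pics/s20c.png

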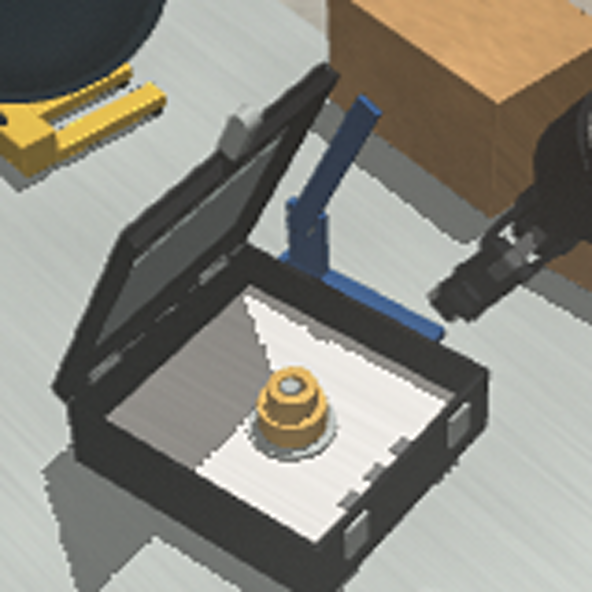

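```bash
python3 - <<'E'
import cv2,numpy as np
a,b=[cv2.imread(f"pics/{n}.png").astype(int) for n in("s7","s20")]
d=np.abs(a-b).max(2)
print("lid region diff",d[140:232,220:282].mean(),(d[140:232,220:282]>25).sum(),"gauge",(d[155:215,285:315]>25).sum())
s0=cv2.imread("pics/side0.png").astype(int); dd=np.abs(s0-b).max(2)
for n,(x,y) in dict(stamp=(182,206),cap_a=(321,383),cap_b=(424,301),red=(442,342),blk1=(375,402),blk2=(452,396),driver=(450,295),crate=(495,355)).items(): print(n,(dd[y-12:y+12,x-12:x+12]>40).sum())
from station import *
sign_off(); print("signed",read_state()['time_s'])
E
```

```text
lid region diff 15.164621318373072 119 gauge 0
stamp 0
cap_a 406
cap_b 0
red 0
blk1 0
blk2 0
driver 0
crate 0
the job is handed in; nothing more can be done
the job is handed in; nothing more can be done
```

```bash
python3 - <<'E'
import cv2,numpy as np
a,b=[cv2.imread(f"pics/{n}.png") for n in("side0","s20")]
cv2.imwrite("pics/cmp.png",cv2.resize(np.hstack([a[320:450,250:390],b[320:450,250:390]]),None,fx=2.8,fy=2.8))
cv2.imwrite("pics/cmp2.png",cv2.resize(np.hstack([cv2.imread("pics/s7.png")[130:240,210:330],b[130:240,210:330]]),None,fx=3.2,fy=3.2))
E
```

```text
(no output)
```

View pics/cmp.png

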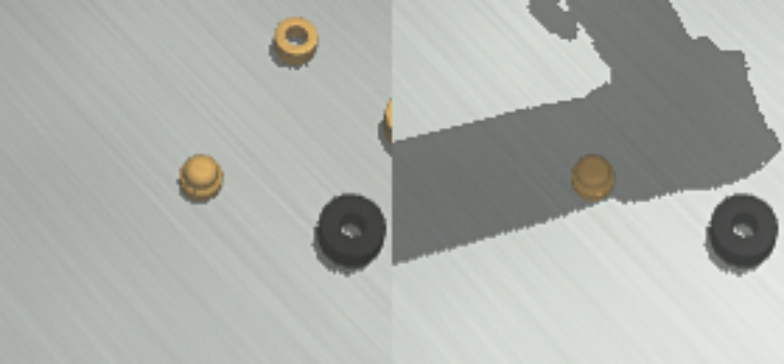

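View pics/cmp2.png

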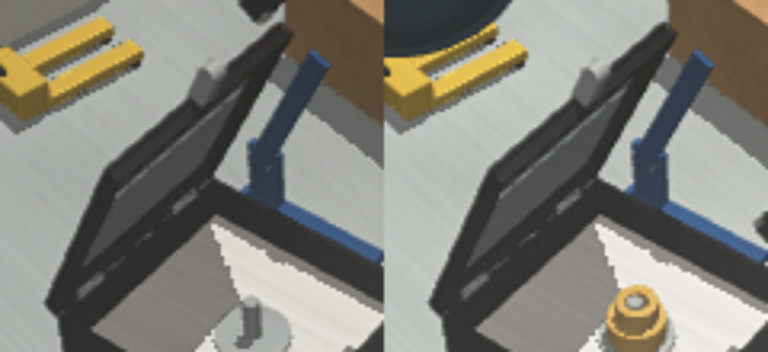

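The scale is ready and the job is handed in, about 33 s into the 72 s limit: lid raised to the gauge's slope, wide ring on the post, narrow ring on top.

- **Gripper lean:** the drive has no tilt command. I pushed the tool past its reach on the robot's left until it leaned about 34°, and it kept that lean for the rest of the job.
- **Lid:** the first lift ended at 1.07 rad, short of the blade, although the arm's own reading at release was about 1.13 rad. I gripped the tongue again and raised it. My last fit gave lid 1.134 rad against blade 1.139 rad, with an uncertainty of about 0.008 rad. Side pictures before and after the ring work show no visible movement of the lid.
- **Rings:** both went down the post without snagging and were set down with light contact (about 7 N and 5 N). The narrow ring stopped 22.0 mm above the pan, which is the wide ring's height. The last pictures show the wide ring on the pan, the narrow one on it, and the post top level with it.
- **Other things:** the gauge, stamp, screwdriver, crate corner, look-alike rings and one valve cap showed no change in the side picture.
    - **Flagged at cap_a:** my picture comparison flagged a change there. I looked into it only after handing in; it was the arm's shadow, and the cap had not moved.
    - **Not compared by numbers:** the pallet truck; it looks unmoved in the pictures.
- **Highest wrist force I read:** about 13 N.

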